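# Re-pin the lever of a bench ring bender

### The arm

A 7-joint arm with a two-finger parallel gripper is mounted at the origin on a cart in front of the work surface, level with it; the furniture and walls round the work are solid. World frame = base frame: x ahead of the robot, y to its left, z up, the work surface at z = 0. Lengths are in mm, angles in rad, forces in N, time in s.
With the tool pointing down it reaches from about 375 to 925 mm from the base axis. Payload 3.1 kg.
Tool frame: the origin (TCP) lies midway between the tips of the shut fingers; the grasp point (between the pads) lies 19 mm behind it (robot.tcp_to_grasp is the distance from the TCP to the grasp point, in mm); x points along the fingers, y is the direction in which the jaws open and shut, and the axes are right-handed (so a half turn about x gives the same grasp; the last joint's range is limited). The gripper opens to 85 mm and grips with 20 to 120 N. Pads are 22 mm wide; open, the fingers measure 114 mm over their backs; the gripper's body (76 mm by 85 mm) begins 54 mm behind the grasp point. The pads swing forward as they close: fully open they stand 13 mm farther back than shut.
Start: joints at [-1.275, 0.383, 0.044, 1.598, -0.018, 1.161, -0.05], TCP at [249.383, 600.259, 231.269] pointing down, gripper open.
Joint ranges: [-2.61, 2.61], [-0.41, 2.15], [-1.48, 1.57], [0, 2.5], [-1.57, 4.71], [0.05, 1.97], [-2.85, 2.85]. Speed limits (rad/s): [2.79, 2.79, 3.14, 3.14, 3.14, 3.14, 3.14].

### API

Orientations are given as [roll, pitch, yaw] about the fixed x, y, z axes, in that order (R = Rz(yaw) Ry(pitch) Rx(roll)).
In Python, from cell import sense, optics, robot gives the robot as it stands. The module is installed in compiled form; this text tells all that it offers.
- The arm moves only by the tool send_rows, never from a script. Its argument "moves" is text: rows parted by semicolons, each of 4 numbers parted by spaces: the shift along the tool's x, y, z in m, then the turn about the tool's x in rad. A call has exactly 8 rows; each row shifts and turns the commanded pose from where the row before left it, along the tool's axes as they then stand; what a row does not reach is not made up. A row lasts 1/8 s, in which the tool goes at most 62.5 mm and 10.7 degrees, less where a joint would pass 70% of its speed; a pose out of reach is approached as far as the arm can. A call with a gripper value outside its range is refused whole. "claw" is the finger opening in m, from 0 to 0.0854, set as the call begins (left out, the last holds). The fingers move at their own pace and stop on an object; "grip_force" is the grip in N (left out, the last holds). Time passes only in rows, so rows that do not move let the fingers close, or fill a call up. It gives the time, the measured TCP pose, the force and the opening at its end, in the units of the state.
- sense(): the state, without advancing time (a new reading comes with each control period).
- optics.camera(name): name is "scene" or "top"; returns the picture (400x640x3 uint8, red, green, blue); there is no depth.
- optics.get_calibration(name): a dict with "camera_matrix" (3x3 intrinsics, pixels), "k1" (the pictures are not rectified: a ray, as slopes to the right and down, at radius r is drawn at 1 + k1 r^2 times it, then the intrinsics apply), "R" (3x3) and "t" (3): a world point X has camera coordinates R X + t. Camera axes: x right, y down, z forward; pixel columns grow to the right and rows downward; lengths in mm; the calibration is good to about 2 mm. A picture is of the moment at which its call begins. get_calibration takes no time and is no camera call.
- robot.job_done(): hands the job in, once; it reports no verdict.
The state is a dict: "clock": time; "q": joint angles; "joint_vel": joint speeds; "joint_torque": joint torques, N m; "eef_pos": TCP position; "orientation": TCP orientation; "ft_force": force on the tool from outside, world axes, zero at the start; "torque": the same for the moment, N m; "opening": opening from 0.0 (shut) to 1.0 (fully open).
Only numpy, scipy, OpenCV 4.12 (cv2) and the standard library are available. Lean on these libraries where they do the work, as an engineer would, in place of code of your own. Each camera call takes 0.05 s, during which the arm holds its last target.

### The job

The ring bender's hand lever has come uncoupled from its ram: take the drive pin from the wooden punch block, put its tip down through the slot in the lever and, pressing only lightly, slide it along until it drops into the hidden hole in the ram, then press it fully home with its knob down on the lever. Then swing the lever to the left until it stops, so that the pin drives the ram fully forward between the two rollers, and let go, leaving the pin in place. Leave the other things on the bench where they are.

Things in the scene. Friction and masses are not known exactly. Their poses are not given: they have to be found in the camera images.
- bender: Ring bender fixed to the worktop: steel base 140 x 222 mm, ram housing with aluminium cover plate, hand lever above it, two upright rollers at the left (+y) end. Origin on the worktop under the middle of the ram's line; own x away from the robot at yaw 0, own y (left) the ram's forward way, z up. Housing and lever hide the ram, which slides along own y at own x = 0.
- ram_slot (a point): Point of the bender at own x = 0, y = 0, z = 40 mm, on the ram's flat top. The ram's 9.5 mm through hole (rim chamfered) is at own x = 0 and, at the start, anywhere from y = -10 to +18 mm; nothing shows where. The cover above (top z = 47) has a slot 13 mm wide in x, y = -44 to +40. It takes 8 N to shift the ram. Over 35 N of contact force on the pin before it is in the hole burrs it: job failed.
- lever (a joint): Hand lever angle, rad. 0: points along the bender's -x; positive: free end swings to +y (left). At angle a, r mm from the pivot is bender x = 60 - r cos a, y = r sin a (mm). Starts at -0.36 to -0.28, its slot right of the hole. Head 90 mm wide, top z = 58; its slot, r = 51 to 77 mm, 10.5 mm wide, is over the cover's. Unpinned it turns easily, following a pin moved in its slot. Pinned, it stops at about 0.46.
- lever_pivot (a point): Centre of the lever's upright pivot, at bender x = +60 mm, y = 0, at the lever's top face (z = 58 mm). A nut 9 mm high, 24 mm wide stands on it. The lever is 9 mm thick, its underside 2 mm above the cover plate.
- lever_knob (a point): Middle of the black upright knob at the lever's free end, r = 165 mm from the pivot, 89 mm above the worktop. The knob is 21 mm thick there and reaches from 67 to 108 mm above the worktop, on an 11 mm stem. With the pin in, swinging it takes about 4 N.
- drive_pin: Loose steel pin, about 90 g, 76 mm long, upright; origin at the centre of its tip, z up. Shank 8 mm thick, 42 mm long, the last 4 mm tapering to 4 mm; above it a dark ribbed round knob 20 mm thick, 34 mm tall. Starts in the punch block: tip 9, knob 51 to 85 mm above the worktop. Home in the ram: tip 16, knob underside 58 (on the lever). Tip resting on the ram beside the hole: 40.
- punch_block: Fixed wooden block 120 x 50 x 35 mm, origin under its centre, own x along its length. The drive pin stands in a 10 mm hole, 26 mm deep, at own x = -42, y = 0 mm. Three fixed round-headed dapping punches stand at x = +4, +22, +43, y = -10, +11, -9 mm, tops 78, 74 and 72 mm above the worktop: grip the pin across own y.
- loose_ring: Bystander: dark metal ring 22 mm across, 10 mm high, lying on the worktop. Origin under its centre.
- glass_jar: Bystander: glass jar with black lid, 48 mm across, 63 mm high. Origin under its centre.
- dap_cube: Bystander: brass-coloured doming block, a 42 mm cube with hollows. Origin under its centre.
- eye_loupe: Bystander: black eye loupe 39 mm across, 30 mm high. Origin under its centre.
- mallet_head: Bystander: cream nylon mallet head, a lying cylinder 31 mm thick, 53 mm long. Origin under its centre.
- square: Bystander: small steel try square 50 x 67 x 10 mm, lying flat. Origin under its centre.
Not all that is in view belongs to the job. Of the things shaped like the drive_pin, the steel one is meant.

How it is judged (in metres and radians):
On the way:
1. the pin is home in the ram's hole, knob down on the lever (tip lower than 20 mm), the lever not yet swung past 0.36 rad (z of drive_pin in the frame of bender below 0.02 m and horizontal distance between drive_pin and ram_slot below 0.025 m and angle between drive_pin's own z axis and vertical below 0.16 rad and value of joint lever below 0.36 rad), for 0.2 s.
At the end, for the whole second after the job is handed in: The drive pin stands through lever and ram, knob down on the lever (tip less than 20 mm above the worktop, within 9 degrees of upright), at rest; the lever is swung left past 0.42 rad (its stop is at about 0.46) (z of drive_pin in the frame of bender below 0.02 m and horizontal distance between drive_pin and ram_slot below 0.036 m and angle between drive_pin's own z axis and vertical below 0.16 rad and value of joint lever above 0.42 rad and linear speed of drive_pin below 0.02 m/s); the robot touches nothing.
It fails at once if the pin is pressed on the bender with more than 35 N before it has dropped into the hole (tip still above 35 mm) (contact force between drive_pin and bender above 35 N and z of drive_pin in the frame of bender above 0.035 m).
It fails at once if a loose bystander is shoved more than 40 mm (distance of any of loose_ring, glass_jar, dap_cube, eye_loupe, mallet_head, square from where it was at the start of the episode above 0.04 m).
It also fails if it takes over 69 s, if anything falls off the work surface, if the arm or the gripper's body presses on something with over 40 N, if the wrist force passes 120 N, or if a joint passes its speed limit or range.

## Working session

There is one attempt and no reset: what is moved stays moved. The work goes in short steps, Python scripts to look and compute and a tool call to move; the robot and the scene stay as the last step left them, time stands still between calls to the robot, and variables do not carry over. Pictures are saved under pics/ and viewed, and the job is handed in when it is done.

Besides the shell and the picture viewer there is one more tool, called by a JSON object that holds its "op" and its "data". send_rows: Moves the arm, as the interface text tells. Its arguments: {"type":"object","properties":{"moves":{"type":"string"},"claw":{"type":"number"},"grip_force":{"type":"number"}},"required":["moves"]}

```bash
mkdir -p pics; python3 - <<'E'
from cell import sense, optics, robot
import cv2
for n in ("scene","top"):
    cv2.imwrite(f"pics/{n}0.png",optics.camera(n)[:,:,::-1])
    print(n,optics.get_calibration(n))
print(sense())
E
```

```text
scene {'camera_matrix': array([[513.58548596,   0.        , 328.81642487],
       [  0.        , 513.58548596, 200.85988094],
       [  0.        ,   0.        ,   1.        ]]), 'k1': -0.1181813238039597, 'R': array([[-0.54527113, -0.83802641,  0.01977717],
       [-0.37796423,  0.22473098, -0.89813085],
       [ 0.74821283, -0.49719988, -0.43928332]]), 't': array([364.11992842, 262.39110022, 814.64681652])}
top {'camera_matrix': array([[374.06237898,   0.        , 318.81555714],
       [  0.        , 374.06237898, 199.29651456],
       [  0.        ,   0.        ,   1.        ]]), 'k1': -0.03178647528218801, 'R': array([[-0.0266182 , -0.9996325 ,  0.0051328 ],
       [-0.99176561,  0.02576459, -0.12544783],
       [ 0.12526948, -0.00842973, -0.99208694]]), 't': array([102.82983241, 528.24942415, 987.84577688])}
{'clock': 0.1, 'q': array([-1.2747993 ,  0.38377911,  0.04387258,  1.59943538, -0.01787801,
        1.16121325, -0.04990092]), 'joint_vel': array([-0.00118341, -0.00244409,  0.00031242, -0.00341938,  0.00041271,
       -0.00217844, -0.00048169]), 'joint_torque': array([ 2.90277727e-03, -4.34730792e+01,  1.02943305e+00, -2.50454593e+01,
        1.09113660e-02,  5.45230316e-03, -1.31613265e-05]), 'eef_pos': array([249.098969  , 599.43435733, 229.98810348]), 'orientation': array([-1.50415824,  1.56835396, -1.8979012 ]), 'ft_force': array([-0.08749865, -1.09641832,  0.13389912]), 'torque': array([-0.00680221, -0.02378785,  0.04133732]), 'opening': 1.0016548474941673}
```

View pics/scene0.png

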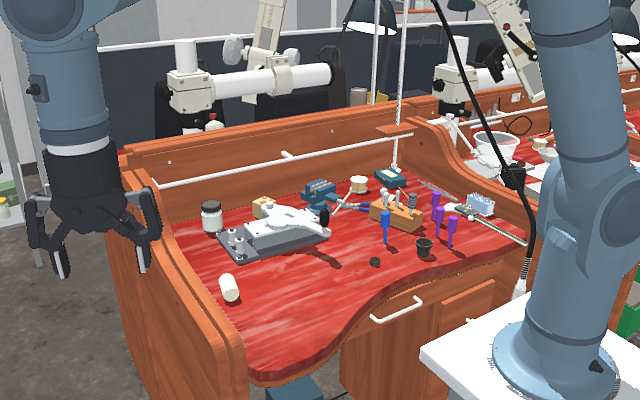

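View pics/top0.png

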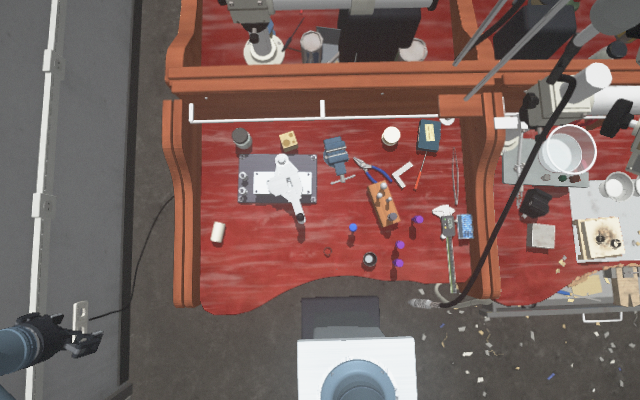

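The scene shows the bender around (285,230) and the punch block around (395,215). In the top view they are at (278,180) and (383,203). Next I'll enlarge both.

```bash
python3 - <<'E'
import cv2
a=cv2.imread("pics/scene0.png"); b=cv2.imread("pics/top0.png")
cv2.imwrite("pics/c1.png",cv2.resize(a[160:290,340:500],None,fx=5,fy=4.6,interpolation=cv2.INTER_CUBIC))
cv2.imwrite("pics/c2.png",cv2.resize(b[120:290,340:480],None,fx=5,fy=3.5,interpolation=cv2.INTER_CUBIC)) if 0 else cv2.imwrite("pics/c2.png",cv2.resize(b[140:280,320:480],None,fx=4,fy=4,interpolation=cv2.INTER_CUBIC))
cv2.imwrite("pics/c3.png",cv2.resize(b[125:235,220:330],None,fx=5,fy=5,interpolation=cv2.INTER_CUBIC))
cv2.imwrite("pics/c4.png",cv2.resize(a[170:280,190:350],None,fx=5,fy=5,interpolation=cv2.INTER_CUBIC))
E
```

```text
(no output)
```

View pics/c1.png

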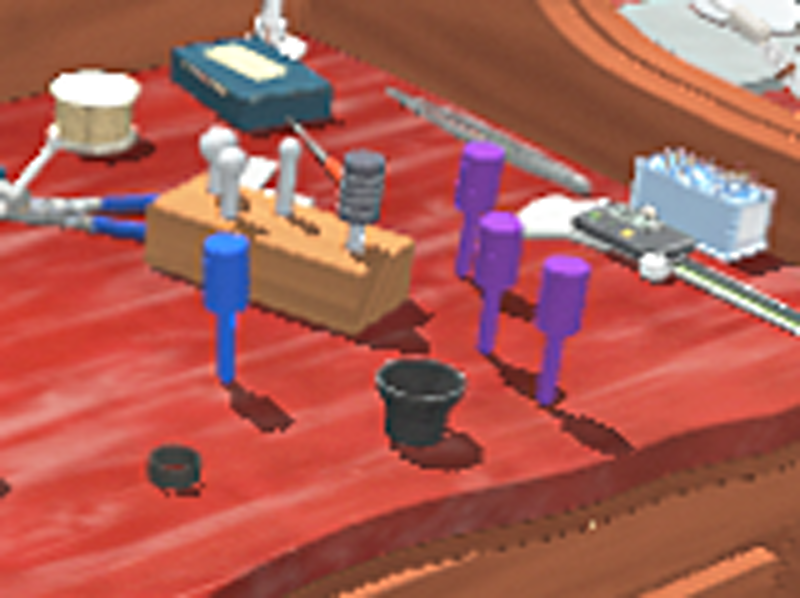

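View pics/c2.png

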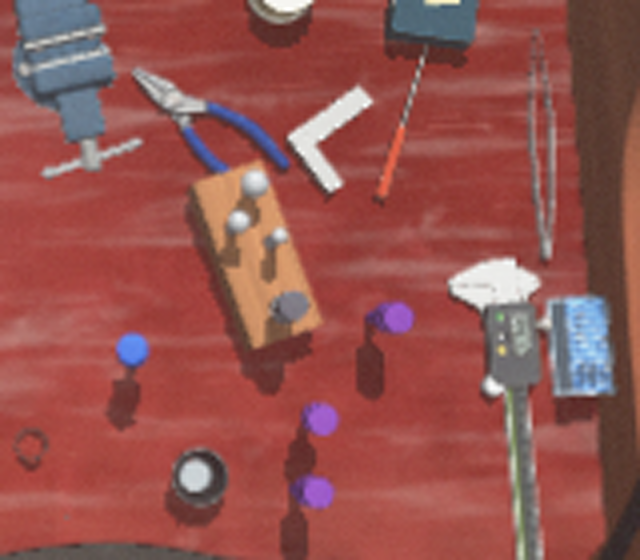

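View pics/c3.png

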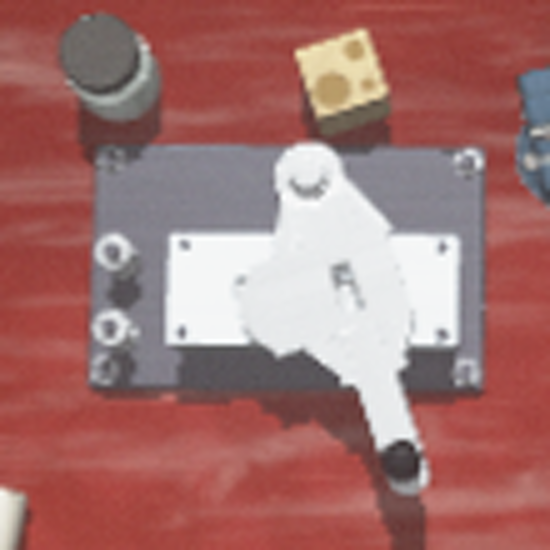

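View pics/c4.png

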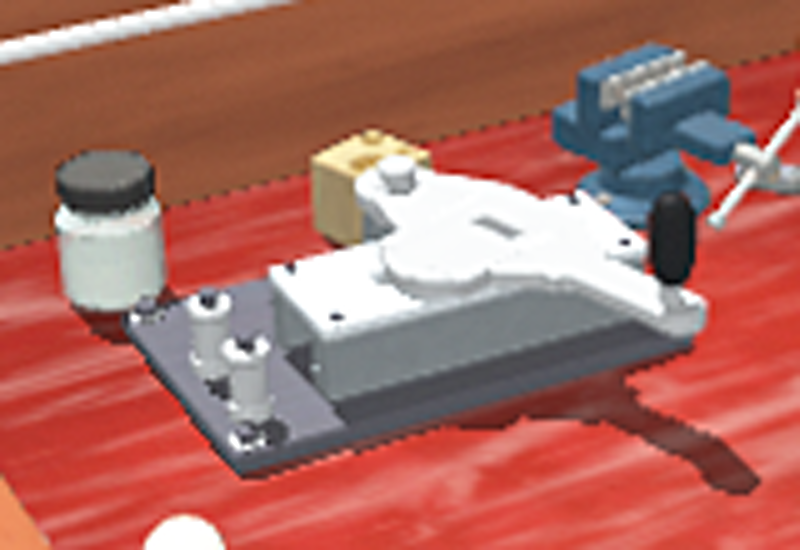

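The steel pin is the dark ribbed one standing in the wooden block at scene (412,200), top (393,217). The blue pin at (385,228) and the three purple ones at (437,197), (440,212) and (453,228) are painted lookalikes, and crop c1 confirms this. To measure the poses I'll take larger crops.

```bash
cat > h.py <<'E'
import numpy as np, cv2
from cell import optics
C={n:optics.get_calibration(n) for n in("scene","top")}
def proj(n,X):
    c=C[n];X=np.atleast_2d(X).astype(float);p=X@c["R"].T+c["t"];s=p[:,:2]/p[:,2:]
    r2=(s**2).sum(1,keepdims=True);s=s*(1+c["k1"]*r2);K=c["camera_matrix"]
    return np.c_[s[:,0]*K[0,0]+K[0,2],s[:,1]*K[1,1]+K[1,2]]
def ray(n,uv):
    c=C[n];K=c["camera_matrix"]
    s=cv2.undistortPoints(np.array(uv,float).reshape(-1,1,2),K,np.array([c["k1"],0,0,0.])).reshape(-1,2)
    d=np.c_[s,np.ones(len(s))]@c["R"];o=-c["R"].T@c["t"];return o,d
def onz(n,uv,z):
    o,d=ray(n,uv);return o+d*((z-o[2])/d[:,2:])
def crop(img,x0,y0,w,h,f,fn,step=5):
    a=cv2.resize(img[y0:y0+h,x0:x0+w],None,fx=f,fy=f,interpolation=cv2.INTER_CUBIC)
    for x in range(x0-x0%-step if x0%step else x0,x0+w,step):
        X=int((x-x0+.5)*f);cv2.line(a,(X,0),(X,8 if x%10 else 16),(0,255,255),1)
        if x%10==0: cv2.putText(a,str(x),(X-10,28),0,.4,(0,255,255),1)
    for y in range(y0-y0%-step if y0%step else y0,y0+h,step):
        Y=int((y-y0+.5)*f);cv2.line(a,(0,Y),(8 if y%10 else 16,Y),(0,255,255),1)
        if y%10==0: cv2.putText(a,str(y),(18,Y+4),0,.4,(0,255,255),1)
    cv2.imwrite(fn,a)
E
python3 - <<'E'
from h import *
a=cv2.imread("pics/scene0.png"); b=cv2.imread("pics/top0.png")
crop(b,236,150,86,75,9,"pics/d1.png")
crop(a,210,195,125,72,6.4,"pics/d2.png")
crop(b,360,170,50,60,9,"pics/d3.png")
crop(a,365,180,65,60,10,"pics/d4.png")
E
```

```text
(no output)
```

View pics/d1.png

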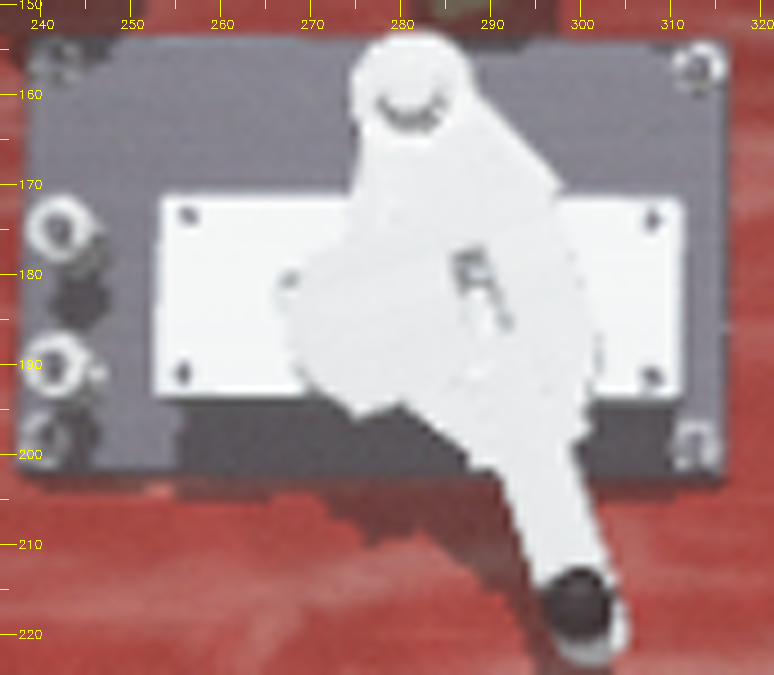

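View pics/d2.png

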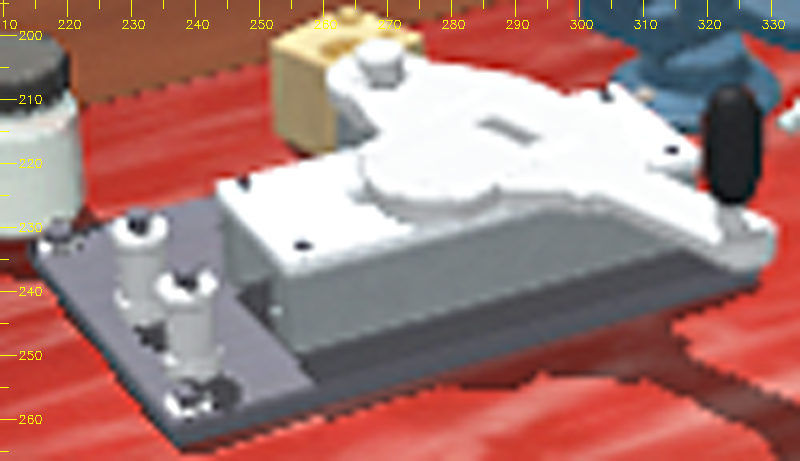

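View pics/d3.png

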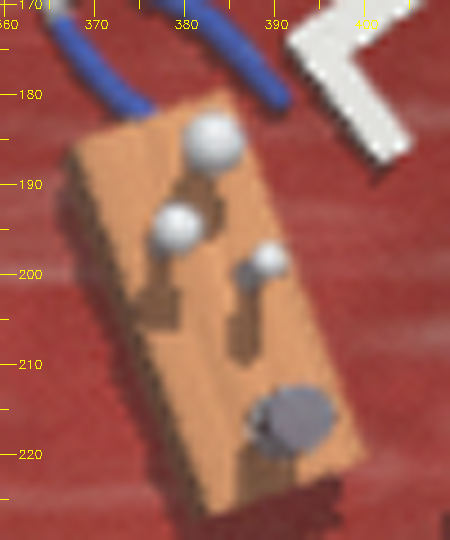

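View pics/d4.png

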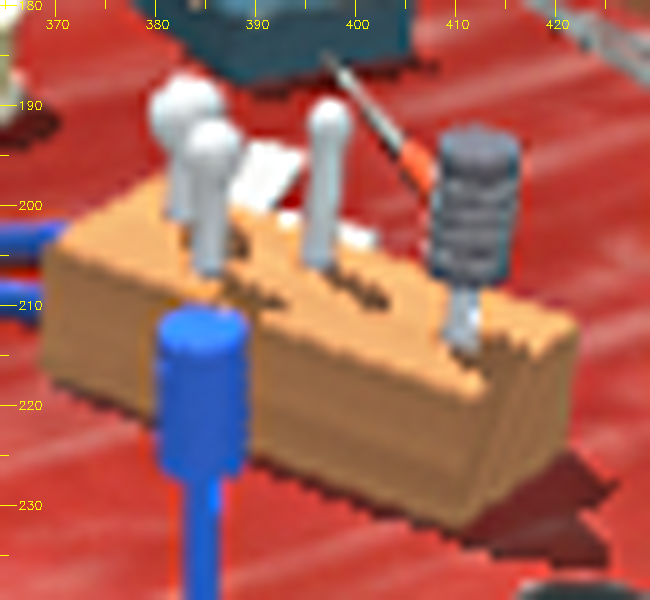

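```bash
cat > fit.py <<'E'
from h import *
from scipy.optimize import least_squares
def W(p,pts):
    c,s=np.cos(p[2]),np.sin(p[2]);P=np.array(pts,float)
    return np.c_[p[0]+c*P[:,0]-s*P[:,1],p[1]+s*P[:,0]+c*P[:,1],P[:,2]]
def model(p):
    a=p[3];sx,y1,y2=p[4:7];bz=p[7];by=p[8]
    L=lambda r,z:(60-r*np.cos(a),r*np.sin(a),z)
    T=[((60,0,67),(281.3,158.7)),(L(165,100),(300,216.3)),(L(64,58),(289,182)),
       ((sx,y2,47),(256.3,173.5)),((sx,y1,47),(308,173.8)),((-sx,y1,47),(308,191.3)),((-sx,y2,47),(255.8,191)),
       ((70,by+111,bz),(239,153.6)),((70,by-111,bz),(316.3,153.6)),((-70,by+111,bz),(237.5,202.5)),((-70,by-111,bz),(315.8,203))]
    S=[((60,0,67),(269.5,203)),(L(165,87.5),(324,217.5)),(L(64,58),(289,214.7)),
       ((sx,y2,47),(247.5,223)),((-sx,y2,47),(257,233)),((sx,y1,47),(304,209.5)),((-sx,y1,47),(314,218)),
       ((70,by+111,bz),(215,233)),((-70,by+111,bz),(237.5,262.5))]
    return T,S
def res(p):
    T,S=model(p);o=[]
    for n,L,w in(("top",T,1),("scene",S,1)):
        o.append((proj(n,W(p,[l[0] for l in L]))-np.array([l[1] for l in L]))*w)
    return np.vstack(o)
if __name__=="__main__":
    x0=onz("top",[(283,182)],40)[0]
    r=least_squares(lambda p:res(p).ravel(),[x0[0],x0[1],0,-.3,25,-70,70,10,0],loss="soft_l1")
    print(np.round(r.x,3));print(np.round(res(r.x),2).tolist())
    for ns in(0,1):
        f=lambda p:(res(p)[:11] if ns==0 else res(p)[11:]).ravel()
        print(np.round(least_squares(f,r.x,loss="soft_l1").x,3))
    def pm(p):
        pts=[(-42,0,85),(4,-10,78-4),(22,11,74-4),(43,-9,72-4),(-60,-25,35),(-60,25,35),(60,25,35),(60,-25,35)]
        return W(p,pts)
    T=np.array([(392.8,215.9),(0,0),(0,0),(0,0),(399.8,220.3),(382.5,226.7),(368,185.6),(384.5,179.5)])
    S=np.array([(412.2,194),(397.5,191.5),(0,0),(0,0),(422,212),(412.5,218.5),(369,204),(0,0)])
    def rp(p,k=2):
        o=[]
        if k!=1:
            o.append((proj("top",pm(p))-T)[T[:,0]>0])
        if k!=0:
            o.append((proj("scene",pm(p))-S)[S[:,0]>0])
        return np.vstack(o)
    x0=onz("top",[(384,203)],35)[0]
    for y in (2,-1.2):
      for k in (2,0,1):
        q=least_squares(lambda p:rp(p,k).ravel(),[x0[0],x0[1],y],loss="soft_l1");print(k,q.cost,np.round(q.x,3),"pin",np.round(pm(q.x)[0],1))
        if k==2:print(np.round(rp(q.x),1).tolist())
E
python3 fit.py
```

```text
[ 5.78443e+02  1.87111e+02 -4.30000e-02 -3.29000e-01  2.42260e+01
 -7.10240e+01  6.87560e+01  1.65430e+01  1.81020e+01]
[[0.78, 0.02], [0.12, 0.02], [0.45, -0.25], [0.77, -0.61], [0.52, -0.03], [0.16, 0.12], [0.59, -0.47], [-1.0, 5.06], [0.57, 6.39], [-1.75, 5.66], [0.19, 6.56], [-0.78, -1.09], [-0.75, -0.58], [-0.24, -0.48], [-0.32, 0.03], [-1.01, -0.33], [-0.45, -0.22], [-0.26, -0.06], [-0.01, -0.52], [0.7, 0.12]]
[ 5.79209e+02  1.87962e+02 -3.20000e-02 -3.23000e-01  2.40340e+01
 -7.09720e+01  6.97090e+01  7.40690e+01  1.03450e+01]
[ 5.76389e+02  1.87123e+02 -4.80000e-02 -3.32000e-01  2.46640e+01
 -7.07480e+01  6.79580e+01  1.72370e+01  1.94500e+01]
2 2.5939210997166784 [514.986 -88.69   -5.971] pin [ 475.  -101.6   85. ]
[[0.5, 0.4], [0.7, 0.7], [0.8, 0.4], [-0.1, 0.2], [0.4, 0.3], [-0.3, -0.2], [-0.6, -0.3], [-0.1, -0.4], [-1.4, 0.6], [-0.6, -0.2]]
0 0.2562731207172795 [ 5.16089e+02 -8.75410e+01  3.06000e-01] pin [ 476.  -100.2   85. ]
1 0.6738756049350028 [ 5.13843e+02 -8.93330e+01  3.30000e-01] pin [ 474.1 -102.9   85. ]
2 2.593921099716634 [514.986 -88.69   12.879] pin [ 475.  -101.6   85. ]
[[0.5, 0.4], [0.7, 0.7], [0.8, 0.4], [-0.1, 0.2], [0.4, 0.3], [-0.3, -0.2], [-0.6, -0.3], [-0.1, -0.4], [-1.4, 0.6], [-0.6, -0.2]]
0 0.2562731207173108 [ 5.16089e+02 -8.75410e+01  3.06000e-01] pin [ 476.  -100.2   85. ]
1 0.6738756049343724 [513.843 -89.333  12.896] pin [ 474.1 -102.9   85. ]
```

```bash
sed -i 's/by=p\[8\]/by=p[8];bx=p[9]/; s/((70,by/((bx+70,by/g; s/((-70,by/((bx-70,by/g; s/10,0\],loss/10,0,16],loss/' fit.py; python3 fit.py | head -5
python3 - <<'E'
from cell import *
s=sense();from scipy.spatial.transform import Rotation as R
print(R.from_euler('xyz',s['orientation']).as_matrix().round(3),s['eef_pos'])
from h import *
# wall heights: left side wall top in scene
E
```

```text
[ 5.77170e+02  1.87031e+02 -2.90000e-02 -3.21000e-01  2.41190e+01
 -7.08030e+01  6.91860e+01  6.88000e+00  1.63850e+01  1.94660e+01]
[[0.49, 0.48], [0.2, 0.39], [0.3, 0.17], [0.5, 0.24], [0.36, 0.09], [0.25, 0.18], [0.58, 0.32], [0.17, 0.24], [0.89, 0.45], [0.18, 0.21], [1.24, -0.05], [-0.84, -0.81], [-0.42, -0.42], [-0.16, -0.23], [-0.17, 0.55], [-0.58, 0.11], [-0.55, -0.12], [-0.13, -0.06], [-1.83, -0.01], [-0.78, -0.08]]
[ 5.77879e+02  1.88350e+02 -3.10000e-02 -3.28000e-01  2.40160e+01
 -7.13220e+01  6.93320e+01 -5.70000e-02  1.75870e+01  2.06130e+01]
[[-0.001  0.384  0.923]
 [-0.002  0.923 -0.384]
 [-1.    -0.002  0.   ]] [249.098969   599.43435733 229.98810348]
```

{"op": "send_rows", "data": {"moves": "-0.03 0 0 0;-0.03 0 0 0;-0.03 0 0 0;-0.03 0 0 0;-0.03 0 0 0;-0.03 0 0 0;-0.02 0 0 0;0 0 0 -0.1", "claw": 0.0854, "grip_force": 40}}

```text
clock: 1.1
eef_pos: [249.6, 600.9, 433.4]
orientation: [1.504, 1.567, 1.213]
ft_force: [0.5, -0.1, -0.6]
opening: 1.0
```

```bash
cat > go.py <<'E'
import sys
from cell import *
import numpy as np
from scipy.spatial.transform import Rotation as R
s=sense();M=R.from_euler('xyz',s['orientation']).as_matrix()
print("t",round(s['clock'],2),"p",s['eef_pos'].round(1),"jaw",round(float(np.arctan2(M[1,1],M[0,1])),3),"down",M[:,0].round(4),"q",s['q'].round(2),"F",s['ft_force'].round(1),"op",round(s['opening'],3))
if len(sys.argv)>3:
    d=np.array([float(v) for v in sys.argv[1:4]])-s['eef_pos']
    print("tool delta mm",(M.T@d).round(1))
E
python3 go.py 430 280 430
```

```text
t 1.1 p [249.6 600.9 433.4] jaw 1.28 down [ 0.0013  0.0033 -1.    ] q [-1.27  0.29  0.04  1.31 -0.01  1.54  0.05] F [ 0.5 -0.1 -0.6] op 1.0
tool delta mm [   2.6 -255.7  264.9]
```

{"op": "send_rows", "data": {"moves": "0 -0.02 0.02 0;0 -0.035 0.036 0;0 -0.035 0.036 0;0 -0.035 0.036 0;0 -0.035 0.036 0;0 -0.035 0.036 0;0 -0.035 0.036 0;0 -0.026 0.029 0"}}

```text
clock: 2.1
eef_pos: [429.8, 275.7, 430.9]
orientation: [-1.935, 1.57, -2.231]
ft_force: [0.7, 0.2, 0.1]
opening: 1.001
```

```bash
python3 go.py 475 -101.5 300
```

```text
t 2.1 p [429.8 275.7 430.9] jaw 1.275 down [-5.e-04 -6.e-04 -1.e+00] q [-0.93 -0.    0.28  1.65  0.    1.5   0.62] F [0.7 0.2 0.1] op 1.001
tool delta mm [ 131.1 -347.5  153.4]
```

{"op": "send_rows", "data": {"moves": "0 -0.03 0.012 0;0 -0.05 0.022 0;0.01 -0.05 0.022 0;0.02 -0.05 0.022 0;0.02 -0.05 0.022 0;0.025 -0.05 0.022 0;0.03 -0.04 0.02 0;0.026 -0.027 0.012 0"}}

```text
clock: 3.1
eef_pos: [475.0, -100.9, 299.0]
orientation: [-3.118, 1.57, 2.868]
ft_force: [0.2, 0.6, 0.5]
opening: 0.998
```

{"op": "send_rows", "data": {"moves": "0 0 0 -0.1;0 0 0 -0.1;0 0 0 -0.1;0 0 0 -0.1;0 0 0 -0.1;0 0 0 -0.1;0 0 0 -0.008;0 0 0 0", "claw": 0.045}}

```text
clock: 4.1
eef_pos: [475.6, -98.2, 300.0]
orientation: [2.665, 1.57, 2.978]
ft_force: [-0.4, -0.5, 0.7]
opening: 0.525
```

```bash
python3 go.py 475 -101.5 180
```

```text
t 4.1 p [475.6 -98.2 300. ] jaw 1.884 down [-5.e-04  1.e-04 -1.e+00] q [-0.61 -0.02  0.73  1.92  0.02  1.23  2.  ] F [-0.4 -0.5  0.7] op 0.525
tool delta mm [120.   -3.   -1.5]
```

{"op": "send_rows", "data": {"moves": "0.02 -0.003 -0.0015 0;0.03 0 0 0;0.03 0 0 0;0.03 0 0 0;0.03 0 0 0;0.02 0 0 0;0.01 0 0 0;0 0 0 0"}}

```text
clock: 5.1
eef_pos: [475.0, -101.5, 129.9]
orientation: [3.064, 1.569, -2.905]
ft_force: [0.2, 0.8, -0.1]
opening: 0.523
```

```bash
python3 go.py 475 -101.5 55; python3 - <<'E'
from h import *
a=optics.camera("scene")[:,:,::-1]; b=optics.camera("top")[:,:,::-1]
crop(b.copy(),350,165,80,75,8,"pics/e1.png")
crop(a.copy(),355,130,80,80,7,"pics/e2.png")
E
```

```text
t 5.1 p [ 475.  -101.5  129.9] jaw 1.885 down [-1.3e-03 -3.0e-04 -1.0e+00] q [-0.53  0.24  0.73  2.1  -0.21  0.87  2.21] F [ 0.2  0.8 -0.1] op 0.523
tool delta mm [74.9  0.   0.1]
```

View pics/e1.png

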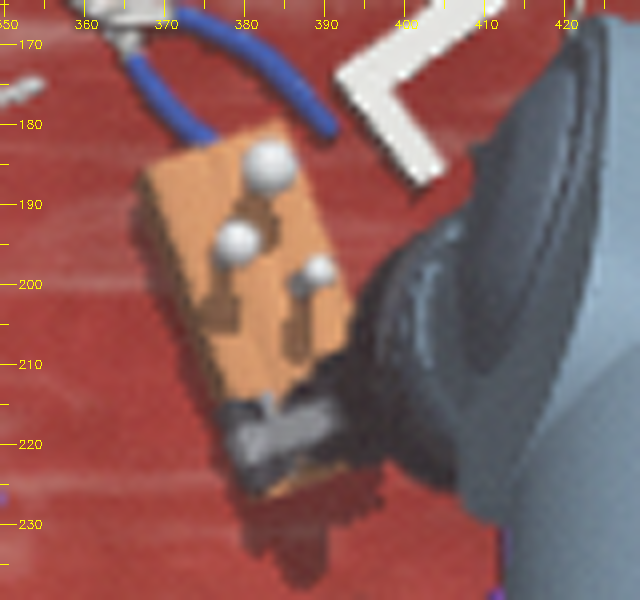

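View pics/e2.png

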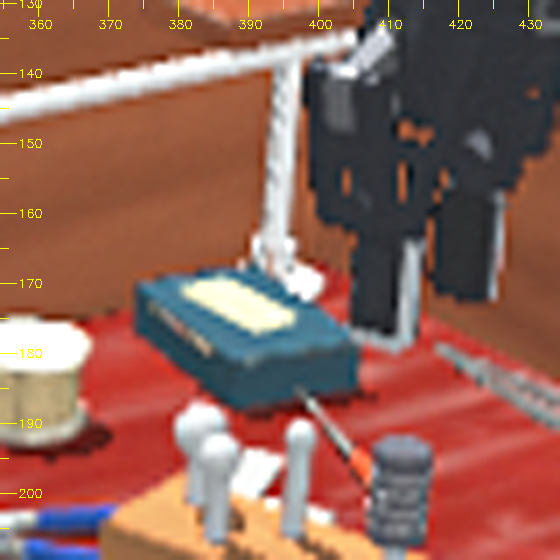

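```bash
python3 - <<'E'
from h import *
j=np.array([np.cos(1.885),np.sin(1.885),0]);w=np.array([-j[1],j[0],0])
c=np.array([475,-101.5,130+4])
for s in(-22.5,22.5):
  for k in(-11,11):
    print(s,k,proj("scene",c+s*j+k*w).round(1),proj("top",c+s*j+k*w).round(1))
print(proj("scene",[475,-101.5,85]),proj("top",[475,-101.5,85]))
E
```

```text
-22.5 -11 [[414.6 170.2]] [[404.2 207.4]]
-22.5 11 [[422.9 172.7]] [[407.4 215.9]]
22.5 -11 [[404.5 175.9]] [[387.2 213.5]]
22.5 11 [[412.9 178.6]] [[390.3 222. ]]
[[411.83587706 193.80954853]] [[393.26115342 216.30389391]]
```

{"op": "send_rows", "data": {"moves": "0.015 0 0 0;0.02 0 0 0;0.015 0 0 0;0.01 0 0 0;0.01 0 0 0;0.005 0 0 0;0 0 0 0;0 0 0 0"}}

```text
clock: 6.2
eef_pos: [475.7, -101.7, 55.6]
orientation: [-0.344, 1.57, -0.029]
ft_force: [0.5, -0.2, -0.6]
opening: 0.523
```

{"op": "send_rows", "data": {"moves": "0 0 0 0;0 0 0 0;0 0 0 0;0 0 0 0;0 0 0 0;0 0 0 0;0 0 0 0;0 0 0 0", "claw": 0.0, "grip_force": 50}}

```text
clock: 7.2
eef_pos: [475.8, -101.5, 55.6]
orientation: [-0.145, 1.57, 0.169]
ft_force: [0.2, 0.7, 6.1]
opening: 0.217
```

```bash
python3 go.py 475 -101.5 150
```

```text
t 7.2 p [ 475.8 -101.5   55.6] jaw 1.885 down [ 7.e-04  1.e-04 -1.e+00] q [-0.45  0.39  0.65  2.14 -0.36  0.72  2.33] F [0.2 0.7 6.1] op 0.217
tool delta mm [-94.4   0.3  -0.7]
```

{"op": "send_rows", "data": {"moves": "-0.005 0 0 0;-0.015 0 0 0;-0.02 0 0 0;-0.025 0 0 0;-0.025 0 0 0;-0.025 0 0 0;-0.02 0 0 0;-0.01 0 0 0"}}

```text
clock: 8.2
eef_pos: [475.4, -101.8, 201.6]
orientation: [0.126, 1.569, 0.44]
ft_force: [-0.3, 0.5, -0.8]
opening: 0.216
```

```bash
python3 go.py 576.6 167 200; python3 - <<'E'
from h import *
a=optics.camera("scene")[:,:,::-1]
crop(a.copy(),365,130,80,80,7,"pics/f2.png")
E
```

```text
t 8.2 p [ 475.4 -101.8  201.6] jaw 1.885 down [ 1.4e-03  7.0e-04 -1.0e+00] q [-0.6   0.11  0.78  2.04 -0.09  1.02  2.11] F [-0.3  0.5 -0.8] op 0.216
tool delta mm [  2.  224.4 179.2]
```

View pics/f2.png

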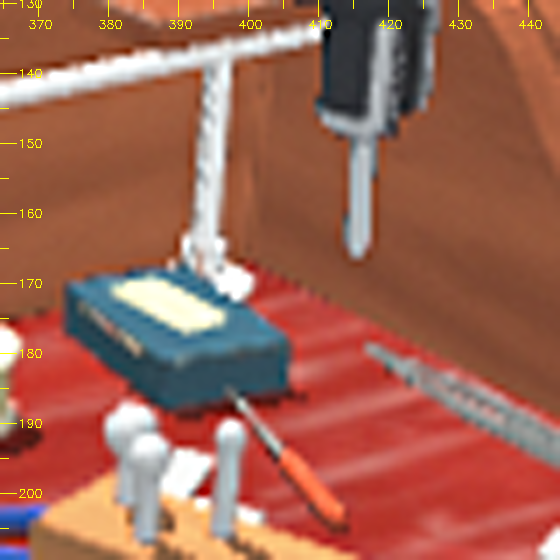

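```bash
python3 -c "
from h import *
print(proj('scene',[[475.4,-101.8,z] for z in(150,155,160)]))"
```

```text
[[414.38269351 167.6875575 ]
 [414.58275108 165.63426619]
 [414.78320447 163.57361144]]
```

{"op": "send_rows", "data": {"moves": "0 0.02 0.015 0;0 0.03 0.025 0;0 0.035 0.028 0;0 0.035 0.028 0;0 0.035 0.028 0;0 0.03 0.025 0;0 0.025 0.02 0;0 0.0144 0.01 0"}}

```text
clock: 9.25
eef_pos: [575.6, 169.3, 199.1]
orientation: [-3.053, 1.569, -2.736]
ft_force: [-0.0, -0.1, -0.9]
opening: 0.219
```

{"op": "send_rows", "data": {"moves": "0 0 0 0.05;0 0 0 0.08;0 0 0 0.08;0 0 0 0.08;0 0 0 0.054;0 0 0 0;0 0 0 0;0 0 0 0"}}

```text
clock: 10.25
eef_pos: [576.1, 166.9, 200.2]
orientation: [-2.588, 1.571, -2.618]
ft_force: [-0.8, -0.4, -0.6]
opening: 0.218
```

```bash
python3 go.py 576.6 167 130;  python3 - <<'E'
from h import *
a=optics.camera("scene")[:,:,::-1];b=optics.camera("top")[:,:,::-1]
crop(a.copy(),250,130,100,110,7,"pics/g1.png")
E
```

```text
t 10.25 p [576.1 166.9 200.2] jaw 1.541 down [-3.e-04 -1.e-04 -1.e+00] q [-0.89  0.37  0.67  1.78 -0.26  1.08  1.41] F [-0.8 -0.4 -0.6] op 0.218
tool delta mm [70.2  0.1  0.5]
```

View pics/g1.png

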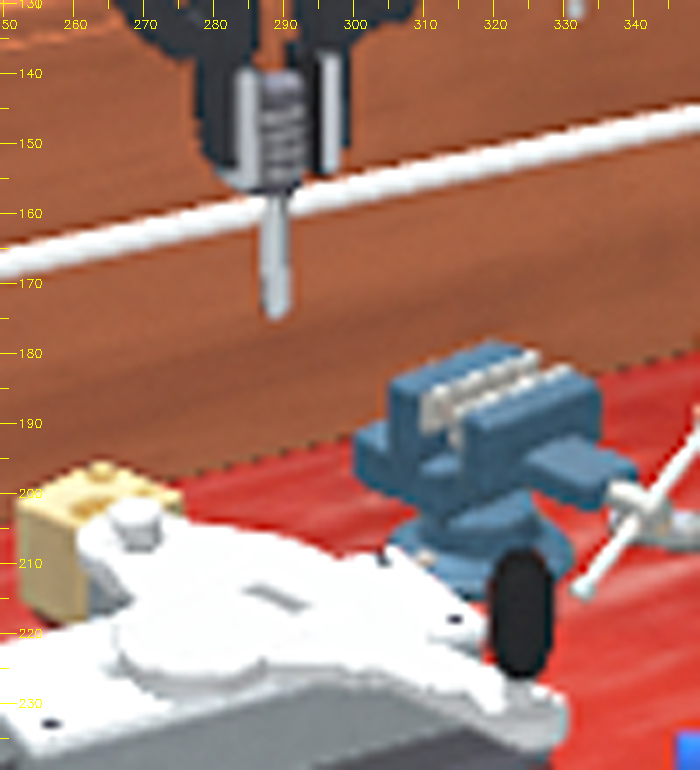

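{"op": "send_rows", "data": {"moves": "0.015 0 0 0;0.02 0 0 0;0.02 0 0 0;0.015 0 0 0;0.01 0 0 0;0.005 0 0 0;0.004 0 0 0;0 0 0 0"}}

```text
clock: 11.35
eef_pos: [576.4, 167.2, 111.4]
orientation: [0.476, 1.57, 0.446]
ft_force: [-0.3, -0.6, -0.5]
opening: 0.218
```

```bash
python3 go.py 576.6 167 110;  python3 - <<'E'
from h import *
a=optics.camera("scene")[:,:,::-1];b=optics.camera("top")[:,:,::-1]
crop(a.copy(),255,170,80,65,9,"pics/g2.png")
crop(b.copy(),240,140,80,80,7,"pics/g3.png")
from fit import W
p=[577.2,187.1,-.03]
for r in(51,77):print(proj("scene",W(p,[(60-r*np.cos(-.323),r*np.sin(-.323),58)])))
E
```

```text
t 11.35 p [576.4 167.2 111.4] jaw 1.541 down [ 4.e-04  2.e-04 -1.e+00] q [-0.84  0.48  0.61  1.84 -0.34  0.92  1.47] F [-0.3 -0.6 -0.5] op 0.218
tool delta mm [ 1.4 -0.2  0.2]
[[284.66673325 212.63118262]]
[[293.09876219 216.29707484]]
```

View pics/g2.png

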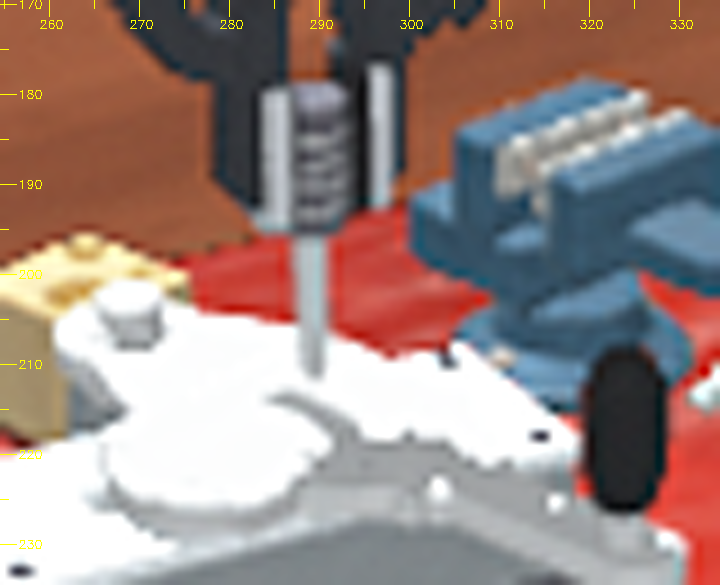

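View pics/g3.png

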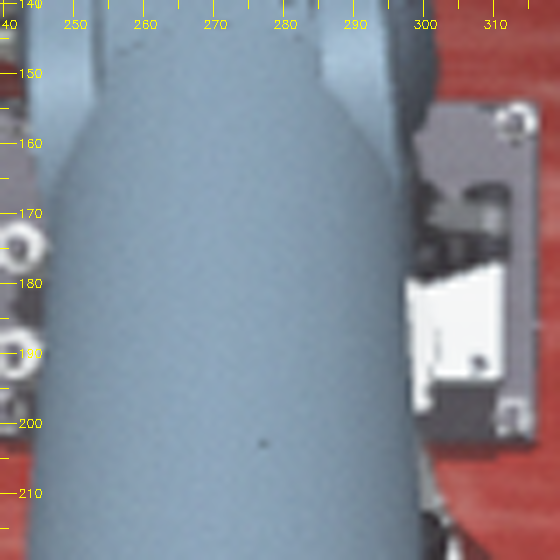

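{"op": "send_rows", "data": {"moves": "0.001 0 0 0;0.001 0 0 0;0.001 0 0 0;0.001 0 0 0;0.001 0 0 0;0.001 0 0 0;0.001 0 0 0;0.001 0 0 0"}}

```text
clock: 12.45
eef_pos: [576.2, 167.2, 103.2]
orientation: [-2.57, 1.571, -2.599]
ft_force: [-1.2, 0.0, -0.6]
opening: 0.22
```

{"op": "send_rows", "data": {"moves": "0.0005 0 0 0;0.0005 0 0 0;0.0005 0 0 0;0.0005 0 0 0;0.0005 0 0 0;0.0005 0 0 0;0.0005 0 0 0;0 0 0 0"}}

```text
clock: 13.45
eef_pos: [576.2, 167.2, 99.7]
orientation: [-2.693, 1.571, -2.723]
ft_force: [0.4, -0.3, -1.7]
opening: 0.222
```

{"op": "send_rows", "data": {"moves": "0.001 0 0 0;0.001 0 0 0;0.001 0 0 0;0.0005 0 0 0;0.0005 0 0 0;0.0005 0 0 0;0.0005 0 0 0;0 0 0 0"}}

```text
clock: 14.45
eef_pos: [576.2, 167.2, 94.7]
orientation: [-3.138, 1.571, 3.116]
ft_force: [0.4, 0.4, -0.9]
opening: 0.213
```

{"op": "send_rows", "data": {"moves": "0.0005 0 0 0;0.0005 0 0 0;0.0005 0 0 0;0.0005 0 0 0;0.0005 0 0 0;0.0005 0 0 0;0.0005 0 0 0;0 0 0 0"}}

```text
clock: 15.45
eef_pos: [576.2, 167.2, 91.2]
orientation: [-2.766, 1.571, -2.796]
ft_force: [0.7, -0.5, -0.8]
opening: 0.216
```

```bash
python3 go.py 576.4 167 110;  python3 - <<'E'
from h import *
a=optics.camera("scene")[:,:,::-1]
crop(a.copy(),255,170,80,65,9,"pics/g4.png")
E
```

```text
t 15.45 p [576.2 167.2  91.2] jaw 1.541 down [-2.e-04 -1.e-04 -1.e+00] q [-0.83  0.51  0.6   1.85 -0.36  0.89  1.48] F [ 0.7 -0.5 -0.8] op 0.216
tool delta mm [-18.8  -0.2   0.2]
```

View pics/g4.png

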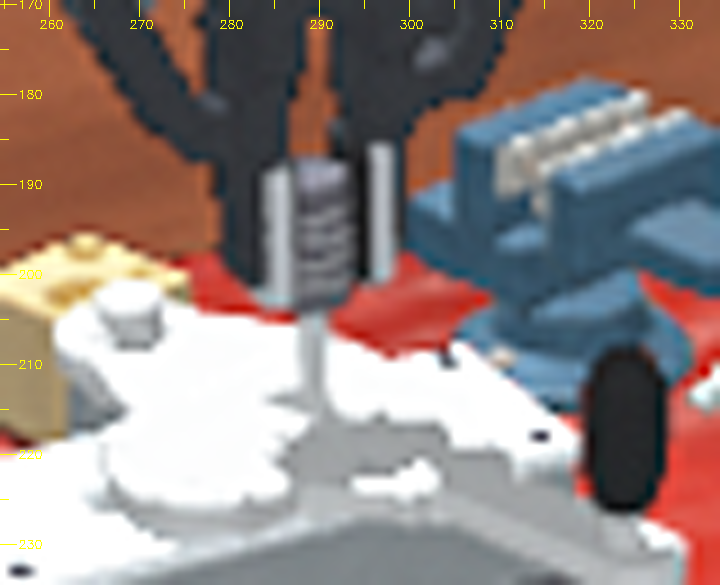

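{"op": "send_rows", "data": {"moves": "0.0005 0 0 0;0.0005 0 0 0;0.0005 0 0 0;0.0005 0 0 0;0 0 0.0005 0;0 0 0.0005 0;0 0 0.0005 0;0 0 0 0"}}

```text
clock: 16.5
eef_pos: [577.6, 167.4, 89.2]
orientation: [2.526, 1.57, 2.496]
ft_force: [-0.3, 0.7, -1.1]
opening: 0.213
```

{"op": "send_rows", "data": {"moves": "0 0 0.0005 0;0 0 0.0005 0;0 0 0 0;0 0 0 0;0 0 0 0;0 0 0 0;0 0 0 0;0 0 0 0"}}

```text
clock: 17.5
eef_pos: [578.7, 167.1, 89.2]
orientation: [-0.767, 1.571, -0.797]
ft_force: [-1.1, 0.5, -1.9]
opening: 0.215
```

{"op": "send_rows", "data": {"moves": "0 0 0.0005 0;0 0 0 0;0 0 0.0005 0;0 0 0 0;0 0 0.0003 0;0 0 0 0;0 0 0 0;0 0 0 0"}}

```text
clock: 18.5
eef_pos: [579.8, 167.1, 89.2]
orientation: [-3.015, 1.57, -3.045]
ft_force: [-2.5, 0.9, 0.1]
opening: 0.217
```

{"op": "send_rows", "data": {"moves": "0 0 0.0004 0;0 0 0 0;0 0 0.0004 0;0 0 0 0;0 0 0 0;0 0 0 0;0 0 0 0;0 0 0 0"}}

```text
clock: 19.5
eef_pos: [580.5, 167.1, 89.1]
orientation: [-3.095, 1.57, -3.125]
ft_force: [-5.3, 1.0, 0.3]
opening: 0.216
```

{"op": "send_rows", "data": {"moves": "0 0 -0.001 0;0 0 -0.001 0;0 0 -0.001 0;0 0 -0.0007 0;0.0005 0 0 0;0.0005 0 0 0;0.0005 0 0 0;0 0 0 0"}}

```text
clock: 20.5
eef_pos: [577.1, 167.0, 87.7]
orientation: [-1.63, 1.571, -1.66]
ft_force: [-1.1, 1.2, -0.8]
opening: 0.22
```

```bash
python3 go.py 577 167.1 86.6;  python3 - <<'E'
from h import *
a=optics.camera("scene")[:,:,::-1]
crop(a.copy(),265,175,50,50,12,"pics/g5.png")
E
```

```text
t 20.5 p [577.1 167.   87.7] jaw 1.541 down [-0.e+00 -2.e-04 -1.e+00] q [-0.83  0.52  0.6   1.85 -0.37  0.88  1.49] F [-1.1  1.2 -0.8] op 0.22
tool delta mm [ 1.1  0.1 -0.1]
```

View pics/g5.png

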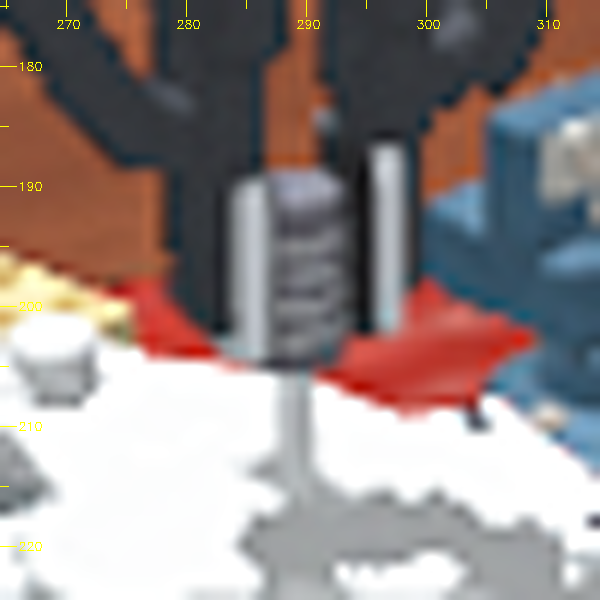

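{"op": "send_rows", "data": {"moves": "0.0004 0 0 0;0.0004 0 0 0;0.0004 0 0 0;0.0003 0 0 0;0 0 0 0;0 0 0 0;0 0 0 0;0 0 0 0"}}

```text
clock: 21.55
eef_pos: [577.4, 167.2, 86.6]
orientation: [0.466, 1.57, 0.436]
ft_force: [-1.1, -0.2, 5.3]
opening: 0.222
```

{"op": "send_rows", "data": {"moves": "0.0003 0 0 0;0.0003 0 0 0;0 0 0 0;0 0 0 0;0 0 0 0;0 0 0 0;0 0 0 0;0 0 0 0"}}

```text
clock: 22.55
eef_pos: [577.6, 167.2, 86.5]
orientation: [0.674, 1.57, 0.644]
ft_force: [-1.5, -0.8, 7.2]
opening: 0.216
```

{"op": "send_rows", "data": {"moves": "0 0.001 -0.0003 0;0 0.001 0 0;0 0.001 0 0;0 0.001 0 0;0 0.001 0 0;0 0.001 0 0;0 0.001 0 0;0 0.001 0 0"}}

```text
clock: 23.55
eef_pos: [578.0, 170.2, 86.5]
orientation: [-1.364, 1.565, -1.396]
ft_force: [-2.9, -6.8, 8.9]
opening: 0.219
```

{"op": "send_rows", "data": {"moves": "0 0.001 0 0;0 0.001 0 0;0 0.0007 0 0;0 0.0007 0 0;0 0.0007 0 0;0 0.0007 0 0;0 0.0007 0 0;0 0 0 0"}}

```text
clock: 24.55
eef_pos: [578.6, 175.2, 86.5]
orientation: [-1.255, 1.565, -1.287]
ft_force: [-1.0, -5.3, 8.2]
opening: 0.219
```

{"op": "send_rows", "data": {"moves": "0 0.0007 -0.0006 0;0 0.0007 -0.0006 0;0 0.0007 0 0;0 0.0007 0 0;0 0.0007 0 0;0 0.0007 0 0;0 0.0007 0 0;0 0 0 0"}}

```text
clock: 25.55
eef_pos: [578.0, 180.6, 86.5]
orientation: [-1.068, 1.565, -1.1]
ft_force: [-0.2, -6.0, 7.0]
opening: 0.219
```

```bash
python3 go.py 577 187.1 86.6
```

```text
t 25.55 p [578.  180.6  86.5] jaw 1.538 down [ 0.0028 -0.0054 -1.    ] q [-0.85  0.53  0.59  1.84 -0.37  0.88  1.46] F [-0.2 -6.   7. ] op 0.219
tool delta mm [-0.1  6.5 -1.2]
```

{"op": "send_rows", "data": {"moves": "0 0.0007 -0.0005 0;0 0.0007 0 0;0 0.0007 0 0;0 0.0007 0 0;0 0.0007 0 0;0 0.0007 0 0;0 0.0007 0 0;0 0 0 0"}}

```text
clock: 26.55
eef_pos: [577.8, 185.6, 86.5]
orientation: [-0.992, 1.565, -1.025]
ft_force: [-0.3, -5.5, 7.3]
opening: 0.218
```

{"op": "send_rows", "data": {"moves": "0 0.0007 0 0;0 0.0007 0 0;0 0.0007 0 0;0 0.0007 0 0;0 0.0007 0 0;0 0.0007 0 0;0 0.0007 0 0;0 0 0 0"}}

```text
clock: 27.55
eef_pos: [577.8, 191.9, 86.2]
orientation: [-0.794, 1.566, -0.826]
ft_force: [1.1, -4.3, 3.3]
opening: 0.218
```

{"op": "send_rows", "data": {"moves": "0.0005 0 0 0;0.0005 0 0 0;0.0005 0 0 0;0 0 0 0;0 0 0 0;0 0 0 0;0 0 0 0;0 0 0 0"}}

```text
clock: 28.55
eef_pos: [575.8, 195.5, 84.0]
orientation: [2.948, 1.57, 2.919]
ft_force: [1.3, -0.4, -0.8]
opening: 0.216
```

{"op": "send_rows", "data": {"moves": "0 0 0.0008 0;0 0 0.0008 0;0.0003 0 0 0;0.0003 0 0 0;0.0003 0 0 0;0.0003 0 0 0;0.0003 0 0 0;0 0 0 0"}}

```text
clock: 29.55
eef_pos: [577.7, 195.6, 82.7]
orientation: [0.659, 1.57, 0.63]
ft_force: [0.2, -0.9, -0.2]
opening: 0.215
```

{"op": "send_rows", "data": {"moves": "0.0005 0 0 0;0.0005 0 0 0;0.0005 0 0 0;0.0005 0 0 0;0 0 0 0;0 0 0 0;0 0 0 0;0 0 0 0"}}

```text
clock: 30.55
eef_pos: [577.6, 195.5, 80.7]
orientation: [1.433, 1.571, 1.403]
ft_force: [0.3, 0.0, -0.2]
opening: 0.212
```

{"op": "send_rows", "data": {"moves": "0.0015 0 0 0;0.0015 0 0 0;0.0015 0 0 0;0.0015 0 0 0;0.0015 0 0 0;0.0015 0 0 0;0.001 0 0 0;0 0 0 0"}}

```text
clock: 31.55
eef_pos: [577.5, 195.3, 70.5]
orientation: [-2.744, 1.571, -2.774]
ft_force: [0.3, -0.5, -0.0]
opening: 0.215
```

{"op": "send_rows", "data": {"moves": "0.001 0 0 0;0.001 0 0 0;0.001 0 0 0;0.001 0 0 0;0.001 0 0 0;0.001 0 0 0;0.001 0 0 0;0 0 0 0"}}

```text
clock: 32.55
eef_pos: [577.4, 195.3, 63.5]
orientation: [-2.746, 1.571, -2.776]
ft_force: [-0.2, -0.5, -0.5]
opening: 0.213
```

{"op": "send_rows", "data": {"moves": "0.0005 0 0 0;0.0005 0 0 0;0.0005 0 0 0;0.0005 0 0 0;0.0005 0 0 0;0 0 0 0;0 0 0 0;0 0 0 0"}}

```text
clock: 33.55
eef_pos: [577.7, 195.3, 62.9]
orientation: [2.208, 1.57, 2.178]
ft_force: [-5.3, -1.5, 10.2]
opening: 0.218
```

```bash
python3 go.py 577 187.1 86.6;  python3 - <<'E'
from h import *
a=optics.camera("scene")[:,:,::-1]
crop(a.copy(),245,175,80,65,9,"pics/i1.png")
E
```

```text
t 33.55 p [577.7 195.3  62.9] jaw 1.541 down [-7.e-04  1.e-03 -1.e+00] q [-0.84  0.57  0.57  1.84 -0.4   0.85  1.46] F [-5.3 -1.5 10.2] op 0.218
tool delta mm [-23.7  -8.2  -0.5]
```

View pics/i1.png

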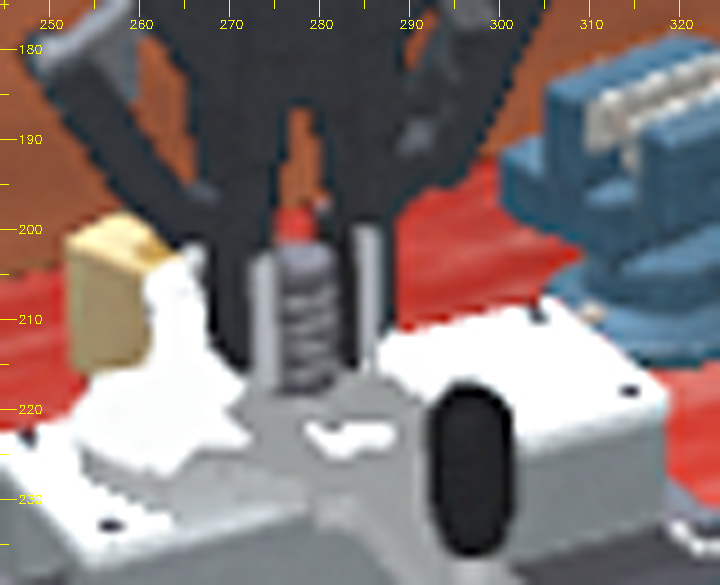

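{"op": "send_rows", "data": {"moves": "0 0 0 0;0 0 0 0;0 0 0 0;0 0 0 0;0 0 0 0;0 0 0 0;-0.005 0 0 0;-0.01 0 0 0", "claw": 0.05}}

```text
clock: 34.6
eef_pos: [577.2, 195.2, 76.3]
orientation: [-2.633, 1.57, -2.663]
ft_force: [0.3, 0.9, 0.3]
opening: 0.584
```

{"op": "send_rows", "data": {"moves": "-0.015 0 0 0;-0.02 0 0 0;-0.025 0 0 0;-0.025 0 0 0;-0.02 0 0 0;-0.01 0 0 0;0 0 0 0;0 0 0 0"}}

```text
clock: 35.6
eef_pos: [576.8, 195.2, 190.2]
orientation: [-2.688, 1.569, -2.718]
ft_force: [-0.4, 0.0, -0.6]
opening: 0.584
```

```bash
python3 - <<'E'
from h import *
from fit import W
from scipy.optimize import minimize_scalar
p=[577.0,187.1,-.03]
a=optics.camera("scene")[:,:,::-1]
crop(a.copy(),245,175,80,65,9,"pics/j1.png")
for al in(.1,.12,.14,.16): 
  w=W(p,[(60-165*np.cos(al),165*np.sin(al),87.5)]);print(al,w,proj("scene",w))
E
python3 go.py
```

```text
0.1 [[473.36528956 206.68990352  87.5       ]] [[296.11932605 226.49831747]]
0.12 [[473.82577417 209.95756185  87.5       ]] [[294.58558504 226.80906842]]
0.14 [[474.35151548 213.21535758  87.5       ]] [[293.03645871 227.10567115]]
0.16 [[474.94230323 216.46198766  87.5       ]] [[291.4727721  227.38790825]]
t 35.65 p [576.7 195.2 190. ] jaw 1.541 down [-0.0021 -0.001  -1.    ] q [-0.92  0.4   0.65  1.76 -0.27  1.07  1.37] F [-0.4 -0.4  0.3] op 0.586
```

View pics/j1.png

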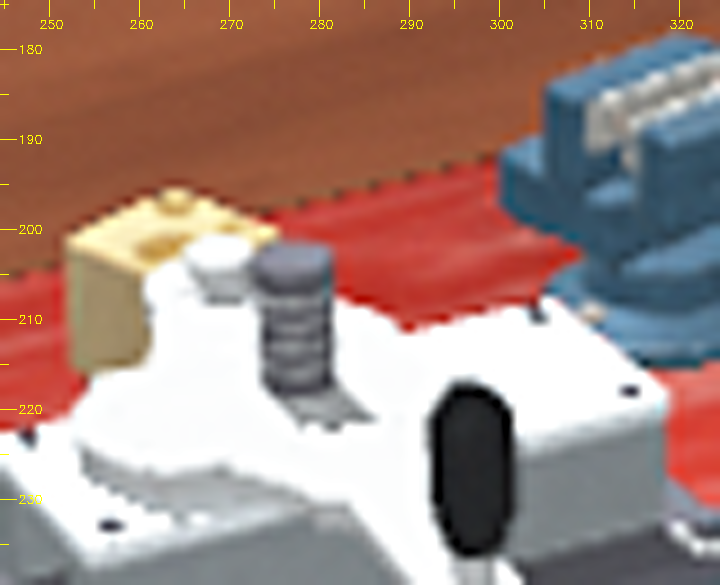

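{"op": "send_rows", "data": {"moves": "0 -0.004 -0.01 0;0 -0.006 -0.015 0;0 -0.007 -0.018 0;0 -0.007 -0.018 0;0 -0.006 -0.017 0;0 -0.005 -0.014 0;0 -0.003 -0.01 0;0 0 0 0", "claw": 0.0}}

```text
clock: 36.65
eef_pos: [473.7, 160.4, 191.1]
orientation: [2.344, 1.57, 2.314]
ft_force: [0.3, -0.2, 0.3]
opening: -0.001
```

{"op": "send_rows", "data": {"moves": "0.01 0 0 0;0.02 0 0 0;0.025 0 0 0;0.025 0 0 0;0.02 0 0 0;0.01 0 0 0;0.004 0 0 0;0 0 0 0"}}

```text
clock: 37.65
eef_pos: [474.9, 160.5, 77.3]
orientation: [0.056, 1.57, 0.026]
ft_force: [-0.2, 0.5, -0.7]
opening: 0.003
```

```bash
python3 go.py 474 180 76; python3 - <<'E'
from h import *
a=optics.camera("scene")[:,:,::-1]
crop(a.copy(),235,150,120,100,6,"pics/k1.png")
E
```

```text
t 37.65 p [474.9 160.5  77.3] jaw 1.541 down [ 4.e-04  0.e+00 -1.e+00] q [-0.95  0.36  0.62  2.1  -0.3   0.77  1.4 ] F [-0.2  0.5 -0.7] op 0.003
tool delta mm [ 1.3 19.5 -1.5]
```

View pics/k1.png

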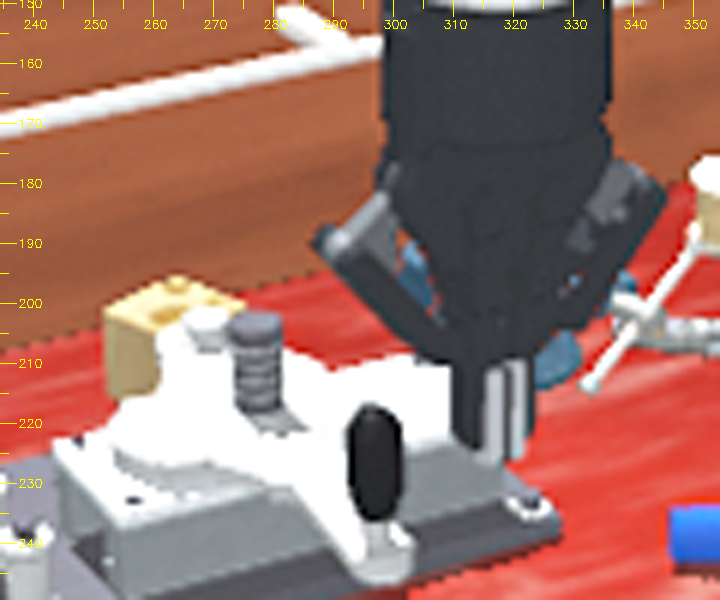

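```bash
python3 - <<'E'
from h import *
a=optics.camera("scene")[:,:,::-1];b=optics.camera("top")[:,:,::-1]
crop(a.copy(),330,170,150,100,5,"pics/l1.png",10)
crop(b.copy(),300,110,150,170,3.5,"pics/l2.png",10)
E
```

```text
(no output)
```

View pics/l1.png

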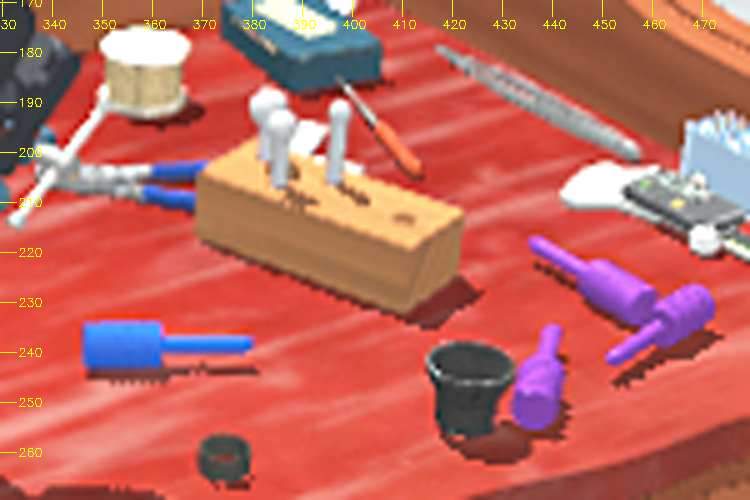

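View pics/l2.png

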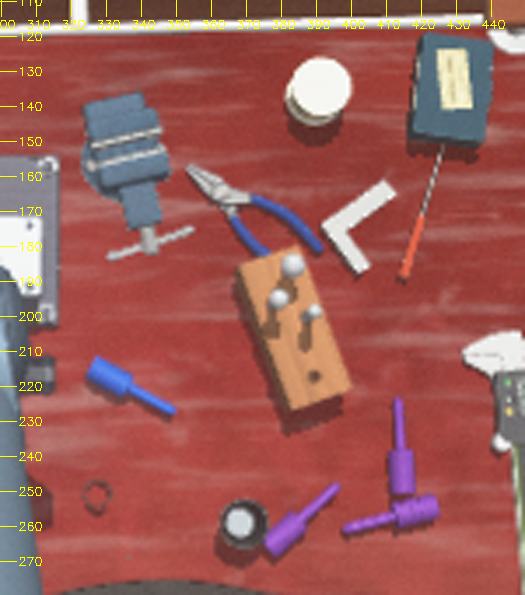

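All four painted decoy pins had been standing loose on their tips and now lie on their sides. The listed bystanders haven't moved. The drive pin is home, so I'll push the lever by its knob.

{"op": "send_rows", "data": {"moves": "-0.004 0.004 0 0;-0.005 0.004 0 0;0 0.004 0 0;0 0.003 0 0;0 0.003 0 0;0 0.003 0 0;0 0.003 0 0;0 0.003 0 0"}}

```text
clock: 38.8
eef_pos: [475.3, 187.2, 86.1]
orientation: [-1.672, 1.57, -1.702]
ft_force: [0.4, -0.9, -1.1]
opening: 0.004
```

{"op": "send_rows", "data": {"moves": "0 0.003 0.0005 0;0 0.003 0.0005 0;0 0.003 0.0005 0;0 0.003 0.0006 0;0 0.003 0.0006 0;0 0.003 0.0007 0;0 0.003 0.0007 0;0 0.003 0.0008 0"}}

```text
clock: 39.8
eef_pos: [480.3, 211.1, 85.8]
orientation: [-2.598, 1.569, -2.628]
ft_force: [-3.6, -4.0, 0.7]
opening: 0.002
```

```bash
python3 go.py 491 238 86; python3 - <<'E'
from h import *
a=optics.camera("scene")[:,:,::-1]
crop(a.copy(),225,150,120,100,6,"pics/m1.png")
E
```

```text
t 39.8 p [480.3 211.1  85.8] jaw 1.541 down [-1.3e-03 -7.0e-04 -1.0e+00] q [-1.02  0.39  0.61  2.04 -0.3   0.81  1.31] F [-3.6 -4.   0.7] op 0.002
tool delta mm [-0.3 27.2  9.9]
```

View pics/m1.png

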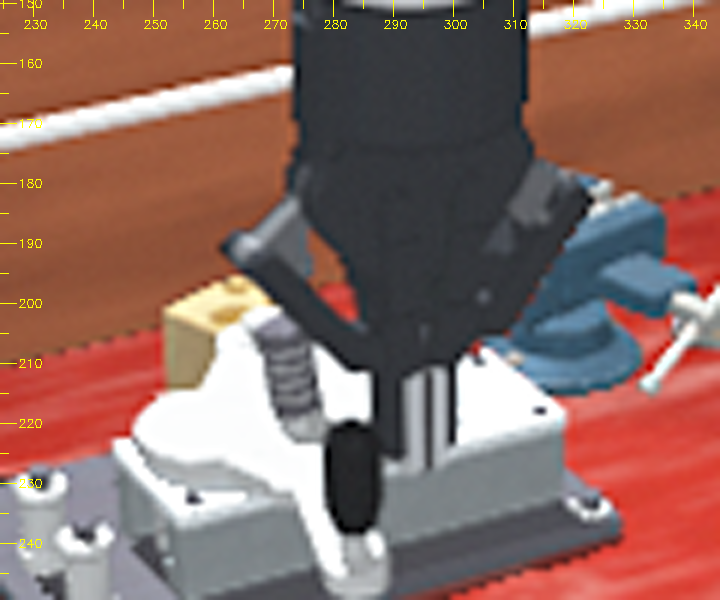

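```bash
python3 - <<'E'
from h import *
a=optics.camera("scene")[:,:,::-1]
crop(a.copy(),250,190,50,50,12,"pics/m2.png")
E
```

```text
(no output)
```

View pics/m2.png

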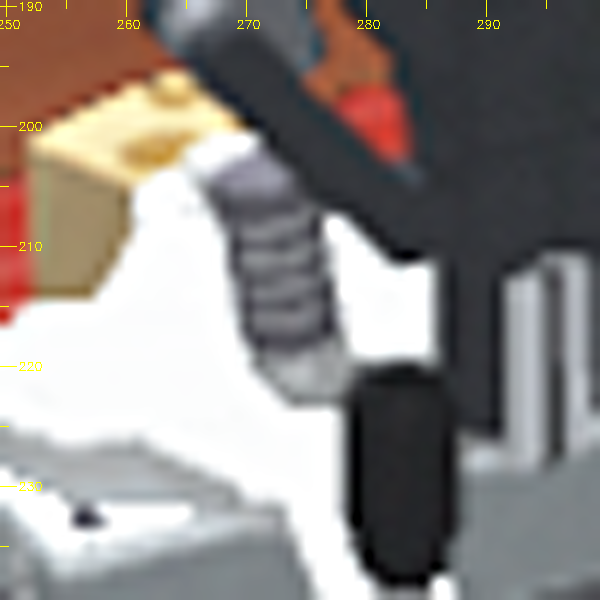

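{"op": "send_rows", "data": {"moves": "0 0.0025 0.0008 0;0 0.0025 0.0008 0;0 0.0025 0.0008 0;0 0.0025 0.0008 0;0 0.0025 0.0008 0;0 0.0025 0.0008 0;0 0.0025 0.0009 0;0 0 0 0"}}

```text
clock: 40.9
eef_pos: [486.8, 228.5, 86.0]
orientation: [-2.539, 1.57, -2.568]
ft_force: [-2.6, -4.5, -0.5]
opening: -0.003
```

```bash
python3 go.py 491 238 86; python3 - <<'E'
from h import *
a=optics.camera("scene")[:,:,::-1]
crop(a.copy(),245,190,50,50,12,"pics/m3.png")
E
```

```text
t 40.9 p [486.8 228.5  86. ] jaw 1.541 down [-8.e-04 -5.e-04 -1.e+00] q [-1.03  0.41  0.6   2.   -0.31  0.82  1.3 ] F [-2.6 -4.5 -0.5] op -0.003
tool delta mm [-0.   9.6  3.9]
```

View pics/m3.png

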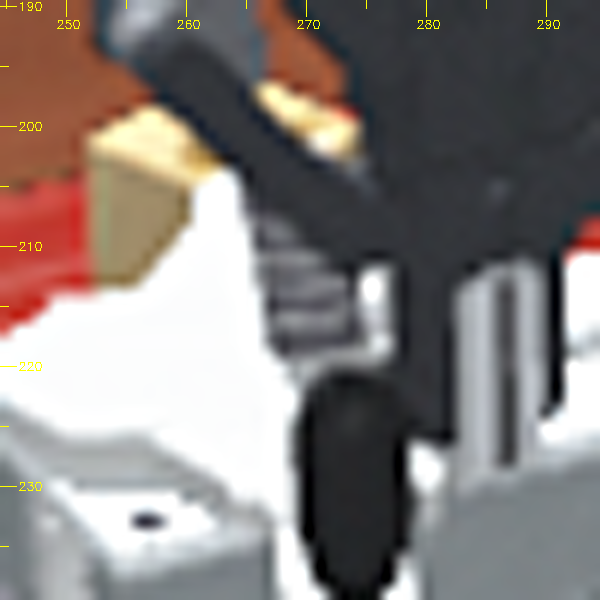

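{"op": "send_rows", "data": {"moves": "0 0.002 0.0008 0;0 0.002 0.0008 0;0 0.002 0.0008 0;0 0.0015 0.0006 0;0 0.0015 0.0006 0;0 0.001 0.0004 0;0 0 0 0;0 0 0 0"}}

```text
clock: 41.95
eef_pos: [490.6, 237.5, 85.9]
orientation: [-2.495, 1.568, -2.525]
ft_force: [-4.4, -4.8, 0.1]
opening: 0.002
```

{"op": "send_rows", "data": {"moves": "0 0.001 0.0004 0;0 0.001 0.0004 0;0 0.001 0.0004 0;0 0.001 0.0004 0;0 0 0 0;0 0 0 0;0 0 0 0;0 0 0 0"}}

```text
clock: 42.95
eef_pos: [492.3, 241.1, 85.9]
orientation: [-2.429, 1.568, -2.459]
ft_force: [-4.9, -6.4, 1.4]
opening: -0.002
```

{"op": "send_rows", "data": {"moves": "0 0.001 0.0004 0;0 0.001 0.0004 0;0 0.001 0.0004 0;0 0.001 0.0004 0;0 0.001 0.0004 0;0 0.001 0.0004 0;0 0 0 0;0 0 0 0"}}

```text
clock: 43.95
eef_pos: [494.1, 244.8, 85.7]
orientation: [-2.337, 1.564, -2.368]
ft_force: [-6.2, -8.0, 4.2]
opening: 0.001
```

```bash
python3 go.py; python3 - <<'E'
from h import *
from fit import W
a=optics.camera("scene")[:,:,::-1]
crop(a.copy(),215,170,110,90,7,"pics/m4.png")
p=[577.0,187.1,-.03]
for al in(.38,.42,.46,.5): 
  w=W(p,[(60-165*np.cos(al),165*np.sin(al),87.5)]);print(al,w,proj("scene",w))
E
```

```text
t 43.95 p [494.1 244.8  85.7] jaw 1.54 down [-0.0049 -0.0047 -1.    ] q [-1.03  0.44  0.59  1.97 -0.32  0.84  1.28] F [-6.2 -8.   4.2] op 0.001
0.38 [[485.64806626 251.07080911  87.5       ]] [[273.56151929 229.49212664]]
0.42 [[488.39923014 257.06958312  87.5       ]] [[270.22065261 229.66903039]]
0.46 [[491.38808035 262.95354154  87.5       ]] [[266.87288482 229.78072371]]
0.5 [[494.60983539 268.71327129  87.5       ]] [[263.52598544 229.82684998]]
```

View pics/m4.png

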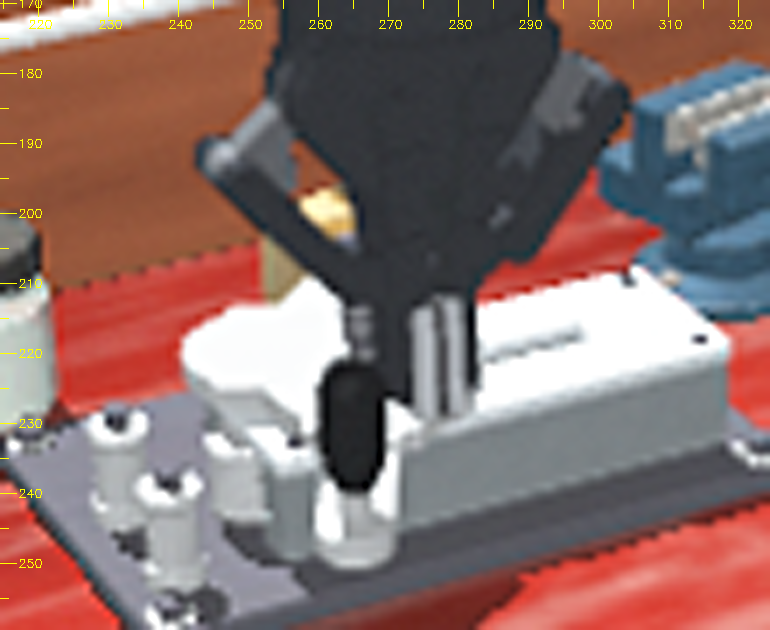

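{"op": "send_rows", "data": {"moves": "0 0.001 0.0004 0;0 0.001 0.0004 0;0 0.001 0.0004 0;0 0.001 0.0004 0;0 0.001 0.0004 0;0 0 0 0;0 0 0 0;0 0 0 0"}}

```text
clock: 45.0
eef_pos: [494.8, 245.0, 85.2]
orientation: [-2.278, 1.556, -2.311]
ft_force: [-8.5, -15.6, 9.5]
opening: -0.005
```

At the stop: a 5 mm command moved it only 0.2 mm and the force rose. Next I back off and inspect.

{"op": "send_rows", "data": {"moves": "0 -0.004 -0.001 0;0 -0.004 -0.001 0;0 -0.005 -0.001 0;0 -0.008 0 0;0 -0.01 0 0;0 -0.01 0 0;-0.01 -0.005 0 0;-0.02 0 0 0"}}

```text
clock: 46.0
eef_pos: [493.0, 206.2, 116.3]
orientation: [-2.463, 1.569, -2.494]
ft_force: [0.6, 0.9, -0.8]
opening: -0.002
```

{"op": "send_rows", "data": {"moves": "-0.03 0 0 0;-0.03 0 -0.01 0;-0.03 -0.02 -0.01 0;-0.02 -0.03 -0.01 0;0 -0.04 -0.01 0;0 -0.04 0 0;0 -0.03 0 0;0 -0.01 0 0"}}

```text
clock: 47.0
eef_pos: [448.5, 36.6, 226.7]
orientation: [1.172, 1.569, 1.138]
ft_force: [0.9, 1.3, 0.3]
opening: -0.001
```

```bash
python3 go.py; python3 - <<'E'
from h import *
a=optics.camera("scene")[:,:,::-1];b=optics.camera("top")[:,:,::-1]
crop(a.copy(),215,180,100,80,7.5,"pics/n1.png")
crop(b.copy(),236,145,86,80,7,"pics/n2.png")
E
```

```text
t 47.0 p [448.5  36.6 226.7] jaw 1.537 down [ 8.0e-04  1.8e-03 -1.0e+00] q [-0.99 -0.04  0.82  2.09  0.03  1.07  1.35] F [0.9 1.3 0.3] op -0.001
```

View pics/n1.png

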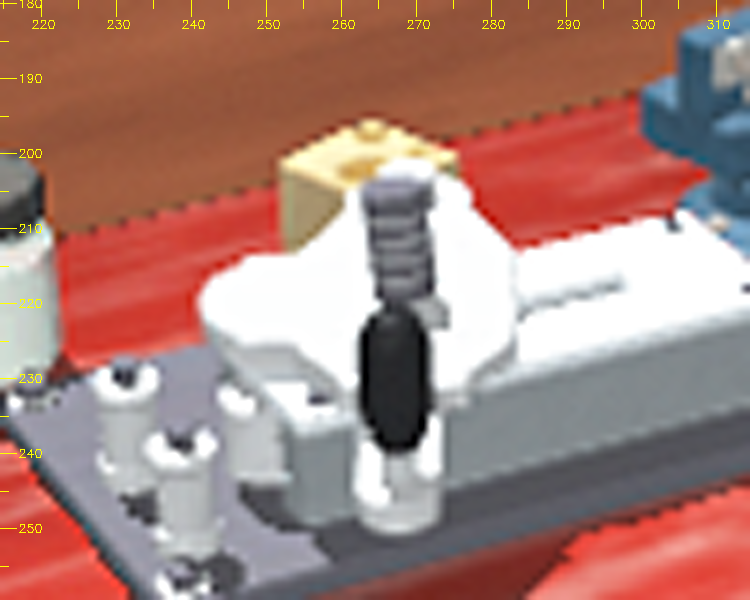

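View pics/n2.png

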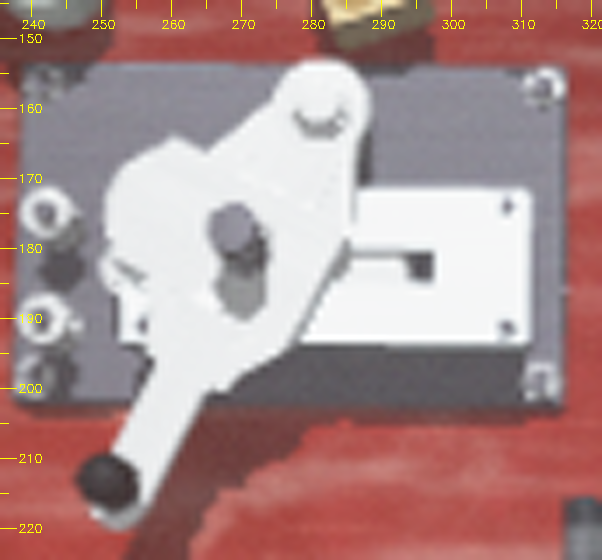

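```bash
python3 - <<'E'
from h import *
from fit import W
from scipy.optimize import least_squares
a=optics.camera("scene")[:,:,::-1]
crop(a.copy(),252,195,32,32,18,"pics/o1.png",2)
p=[577.0,187.1,-.03]
# lever angle (with small per-view shift calibrated from the nut)
for n,uv,z,nut in(("scene",(266.8,230.3),87.5,(268.8,203)),("top",(251,213),100,(281.3,158.7))):
    sh=np.array(nut)-proj(n,W(p,[(60,0,67)]))[0]
    f=lambda al:(proj(n,W(p,[(60-165*np.cos(al[0]),165*np.sin(al[0]),z)]))[0]+sh-uv)
    r=least_squares(f,[.4]);print(n,r.x,r.fun)
    for al in(.42,.46):
        y=60*np.tan(al)
        print(al,proj(n,W(p,[(0,y,58),(0,y,92)])).round(1).tolist())
E
```

```text
scene [0.46214215] [0.00593381 0.2633851 ]
0.42 [[269.5, 219.2], [269.0, 205.3]]
0.46 [[268.3, 219.5], [267.8, 205.6]]
top [0.44749811] [ 0.0184295  -0.03766765]
0.42 [[271.7, 181.9], [270.2, 179.7]]
0.46 [[270.6, 181.9], [269.0, 179.6]]
```

View pics/o1.png

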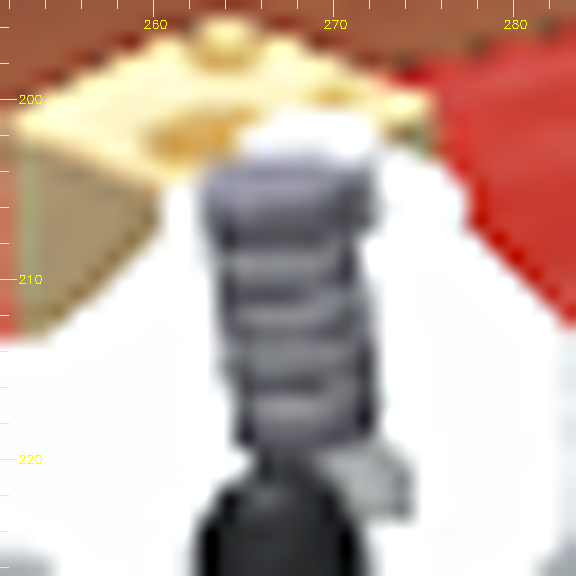

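```bash
python3 - <<'E'
from h import *
b=optics.camera("top")[:,:,::-1]
crop(b.copy(),254,165,32,32,18,"pics/o2.png",2)
E
python3 go.py 576.5 217 160
```

```text
t 47.2 p [448.6  39.9 226.4] jaw 1.542 down [ 5.e-04  6.e-04 -1.e+00] q [-1.   -0.04  0.82  2.09  0.03  1.07  1.35] F [-0.5 -0.3  0.7] op 0.0
tool delta mm [ 66.6 180.6 122.8]
```

View pics/o2.png

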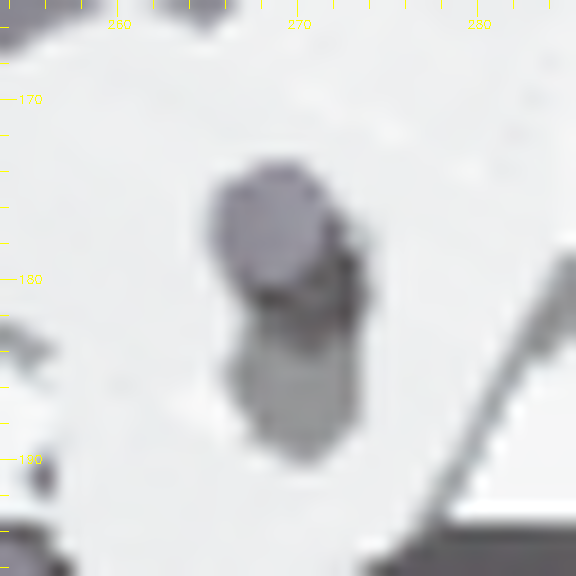

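A small lean remains, about 0.1 rad by my estimate. I'll press lightly on the pin's knob with the shut fingers to seat it flat.

{"op": "send_rows", "data": {"moves": "0 0.015 0.01 0;0 0.025 0.017 0;0 0.03 0.02 0;0.01 0.03 0.02 0;0.015 0.03 0.02 0;0.015 0.025 0.018 0;0.015 0.018 0.012 0;0.012 0.0076 0.0058 0"}}

```text
clock: 48.2
eef_pos: [576.0, 219.3, 157.3]
orientation: [-2.925, 1.569, -2.95]
ft_force: [-0.8, -1.1, -0.5]
opening: 0.003
```

{"op": "send_rows", "data": {"moves": "0.01 0 0 0;0.015 0 0 0;0.015 0 0 0;0.01 0 0 0;0.005 0 0 0;0.003 0 0 0;0 0 0 0;0 0 0 0"}}

```text
clock: 49.2
eef_pos: [576.9, 215.7, 101.6]
orientation: [0.578, 1.57, 0.549]
ft_force: [0.7, 0.7, -0.1]
opening: 0.004
```

```bash
python3 go.py 576.5 217 93
```

```text
t 49.2 p [576.9 215.7 101.6] jaw 1.541 down [ 8.e-04  5.e-04 -1.e+00] q [-0.94  0.54  0.66  1.81 -0.4   0.93  1.44] F [ 0.7  0.7 -0.1] op 0.004
tool delta mm [ 8.6  1.3 -0.5]
```

{"op": "send_rows", "data": {"moves": "0.0015 0 0 0;0.0015 0 0 0;0.0015 0 0 0;0.0015 0 0 0;0.001 0 0 0;0.001 0 0 0;0.001 0 0 0;0 0 0 0"}}

```text
clock: 50.2
eef_pos: [577.1, 215.3, 93.7]
orientation: [1.235, 1.57, 1.205]
ft_force: [-2.8, -1.6, 7.3]
opening: -0.001
```

{"op": "send_rows", "data": {"moves": "0.0005 0 0 0;0.0005 0 0 0;0.0005 0 0 0;0.0005 0 0 0;0.0005 0 0 0;0.0005 0 0 0;0 0 0 0;0 0 0 0"}}

```text
clock: 51.2
eef_pos: [578.1, 215.6, 93.4]
orientation: [1.125, 1.568, 1.095]
ft_force: [-6.1, -1.6, 19.5]
opening: -0.0
```

{"op": "send_rows", "data": {"moves": "-0.003 0 0 0;-0.003 0 0 0;-0.01 0 0 0;-0.02 0 0 0;-0.03 0 0 0;-0.03 0 0 0;-0.03 0 0 0;-0.02 0 0 0"}}

```text
clock: 52.2
eef_pos: [577.6, 215.5, 238.0]
orientation: [0.501, 1.568, 0.471]
ft_force: [0.1, 0.4, -0.3]
opening: 0.002
```

{"op": "send_rows", "data": {"moves": "0 -0.02 -0.01 0;0 -0.03 -0.017 0;0 -0.035 -0.02 0;0 -0.035 -0.02 0;0 -0.03 -0.02 0;0 -0.03 -0.018 0;0 -0.02 -0.012 0;0 0 0 0"}}

```text
clock: 53.2
eef_pos: [452.9, 17.5, 235.3]
orientation: [1.787, 1.569, 1.754]
ft_force: [0.4, 0.4, -0.7]
opening: -0.002
```

```bash
python3 - <<'E'
from h import *
a=optics.camera("scene")[:,:,::-1];b=optics.camera("top")[:,:,::-1]
A=np.ascontiguousarray(a);B=np.ascontiguousarray(b)
crop(A,252,195,32,45,12,"pics/q1.png",2);crop(B,240,155,46,66,9,"pics/q2.png",2)
x=cv2.imread("pics/q1.png");y=cv2.imread("pics/q2.png");h=max(x.shape[0],y.shape[0])
pad=lambda i:cv2.copyMakeBorder(i,0,h-i.shape[0],0,6,0)
cv2.imwrite("pics/q.png",np.hstack([pad(x),pad(y)]))
E
python3 go.py
```

```text
t 53.3 p [454.2  19.8 235.6] jaw 1.541 down [ 0.001   0.0012 -1.    ] q [-1.   -0.04  0.86  2.08  0.04  1.09  1.39] F [ 0.1  0.5 -0.9] op 0.001
```

View pics/q.png

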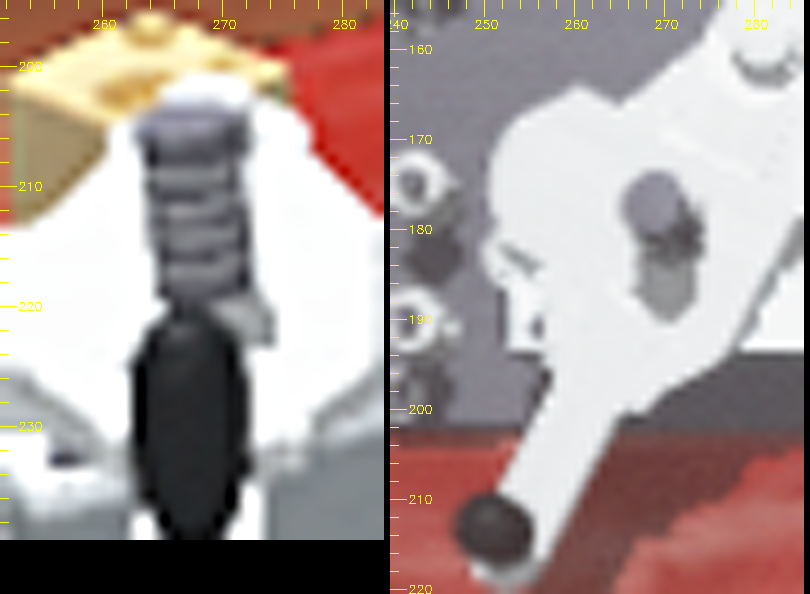

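```bash
python3 - <<'E'
from h import *
from scipy.optimize import least_squares
def f(p):
    bt=np.array([p[0],p[1],58.]);tp=bt+34*np.array([p[2],p[3],1])
    return np.r_[(proj("scene",[bt,tp])+p[4:6]-[(268.5,218.5),(267.4,205.3)]).ravel(),(proj("top",[bt,tp])-p[4:6]-[(270.7,180.8),(268.7,177.2)]).ravel(),(p[4:6])*.3]
r=least_squares(f,[577,216,0,0,0,0]);print(r.x.round(3),r.fun.round(2))
E
```

```text
[5.81146e+02 2.15397e+02 5.40000e-02 3.10000e-02 4.41000e-01 1.96000e-01] [ 0.11  0.48 -0.13 -0.5   0.01 -0.31  0.01  0.31  0.13  0.06]
```

```bash
python3 -c "
from cell import *
print(robot.job_done(),sense()['clock'])"
```

```text
the job is handed in; nothing more can be done
the job is handed in; nothing more can be done
```

I fitted the drive pin through the lever and the ram, swung the lever left to its stop, let go, and handed the job in at about 53 s. No verdict is reported.

- **Pin:** I took the steel pin from the block and put it through the lever slot. I then slid it along the ram with about 7–9 N down until it dropped into the hole near bender y ≈ +8 mm. Contact force never passed about 11 N before it dropped in. I pressed it home at an estimated tip height of 16 mm, with the lever at about 0.1–0.14 rad.
- **Lever:** I pushed it by its knob with the shut fingers until it stopped. An extra 5 mm command moved it only 0.2 mm and the force rose. After letting go, the scene view gave 0.46 rad and the top view 0.45 rad; both are above the 0.42 rad needed.
- **Pin lean:** The pin leaned about 0.2 rad while I was swinging the lever. I then pressed its knob down with about 20 N, but the lean looked nearly unchanged afterwards. The final two-camera fit gives about 0.06 rad; rougher readings before the press were nearer 0.1, and the limit is 0.16.
- **Other things:** The listed bystanders I looked at had not moved. The four painted look-alike pins, loose on their tips at the start, were lying down when I looked at about 38 s. I don't know why; I did not see the arm touch them. They are not on the bystander list.

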